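# Close the dark box and lock its lamp head on

## Task

Close the dark box for the next light test: pick up its grey cover and lower it level over the two dowel pins of the box, right way round, until it lies fully home on the rim. Then fit the black lamp head to the port of the cover: bring its two lugs in line with the entry slots (white dots), push it in until its flange sits on the socket, and twist it clockwise to the stop (red marks), so that it is locked. Set both in place gently, without dropping or forcing them, and leave the dark-grey pot, the tape roll and the screwdriver where they are.

Things in the scene. Friction and masses are not known exactly. Their poses are not given: they have to be found in the camera images.
- box: Heavy open-topped steel dark box, fixed to the bench. Origin: centre of its underside. 220 mm along its x, 160 mm along its y, 80 mm high; z up. Its top is an aluminium rim, 26 to 28 mm wide, on which two steel dowel pins stand. Four brass coaxial sockets stick 12 mm out of its -x end wall (seen only).
- box_rim (a point): Centre of the box's opening at the height of the rim's top face (80 mm above the bench); the cover's origin lies here, with the same axes, when the cover is home.
- pin_a (a point): Tip of dowel pin A, at (-95, -40, 104) mm in the box's frame. Bullet-nosed pin, 11 mm diameter, 24 mm tall above the rim, straight for the lowest 14 mm, then tapering to 4 mm at the tip. It takes the cover's round bush A.
- pin_b (a point): Tip of dowel pin B, at (95, 62, 104) mm in the box's frame; same shape as pin A. It takes the cover's slotted bush B. With the cover half a turn round, the bushes do not meet the pins.
- cover: Loose flat cover of the dark box, about 0.7 kg, lying right side up on the bench at the start. Origin: centre of its underside. Grey plate 220 mm (x) by 160 mm (y), 6 mm thick; z up. Two brass guide bushes go through it, 18 mm high from the underside. A black bow handle spans it along y near its middle, above its centre of mass. At its +x end an aluminium bayonet socket stands on it.
- cover_handle (a point): Middle of the grip bar of the cover's bow handle, at (8, 0, 62) mm in the cover's frame. The bar runs along the cover's y, is 110 mm long over all, 14 mm wide (along x) and 18 mm high; its two posts stand 48 mm either side of the middle. 47 mm free under the bar.
- bush_a (a point): Centre of the round bush A's bore at the cover's underside, at (-95, -40, 0) mm in the cover's frame; bore 12.6 mm across, goes over pin A.
- bush_b (a point): Centre of the slotted bush B at the cover's underside, at (95, 62, 0) mm in the cover's frame; slot 17 mm along x by 12.6 mm along y, goes over pin B.
- port (a point): Centre of the bayonet socket's top face, at (60, 0, 28) mm in the cover's frame. The socket is a ring of 70 mm outer diameter, standing 22 mm above the plate, bore 46 mm. The lamp head's spigot goes in here; pushed in, its flange rests on this face and its foot is 26 mm below.
- lamp: Loose black lamp head, about 0.3 kg, standing upright on the bench on its spigot, 95 mm tall. Origin: centre of the spigot's foot; z up. From below: spigot to 26 mm, black flange 68 mm diameter to 34 mm, finned body 55 mm diameter to 58 mm, grey bar grip to 95 mm. Bar grip, two white marks on the flange and the two lugs all lie along the lamp's x.
- lamp_grip (a point): On the lamp's axis, 80 mm above its foot, in the bar grip: 54 mm long along the lamp's x, 20 mm wide along y, from 58 to 95 mm above the foot.
- lamp_foot (a point): Centre of the spigot's foot (the lamp's origin). Aluminium spigot 42 mm diameter, 26 mm long, its lowest 9 mm tapered to 30 mm. Two steel lugs on it along the lamp's x and -x, out to 27 mm from the axis, 12 mm wide, from 10 to 16 mm above the foot. Pushed in, they turn under the socket's lip with 2 mm play and little effort.
- pot: Bystander: dark-grey heavy pot, 60 mm diameter, 70 mm high, with a black neck 28 mm diameter to 98 mm. Origin at the centre of its foot.
- tape: Bystander: yellow roll of tape lying flat, 96 mm outer diameter, 24 mm high. Origin at the centre of its underside.
- driver: Bystander: screwdriver with orange handle, 190 mm long, lying along its x, up to about 30 mm thick. Origin about the middle of its underside.
- slot (a point): One of the socket's two entry slots for the lugs, at the top face, 26 mm from the port's axis, 60 degrees counter-clockwise (seen from above) from the cover's +x; the other lies opposite. Slots are about 18 mm wide and reach out to 59 mm diameter; a white dot on the plate is beside each.
- stop (a point): Where a lug ends when locked, 26 mm from the port's axis along the cover's +x (the other: opposite, -x); a red bar on the plate is beside each. From the slots a channel under an 8 mm thick lip runs 60 degrees clockwise to firm stops here, so locked, the lugs and the bar grip lie along the cover's x.
There are look-alikes about, which are no part of the job. What is shaped like the lamp but blue or turquoise is not meant.

How it is judged (in metres and radians):
On the way, in this order (a step that is already met when the one before it is completed fails the run):
1. the cover lies fully home on the box, both pins through their bushes (horizontal distance between bush_a and pin_a below 0.004 m and horizontal distance between bush_b and pin_b below 0.005 m and z of cover in the frame of box_rim below 0.002 m and angle between cover's own z axis and vertical below 0.02 rad), for 0.2 s.
2. the lamp head is pushed into the port, flange on the socket, with the lugs still at the entry slots (horizontal distance between lamp_foot and port below 0.005 m and z of lamp_foot in the frame of port below -0.023 m and angle between the x axis of lamp and the x axis of cover, either way round above 0.6 rad), for 0.04 s.
At the end, for the whole second after the job is handed in: Cover home on the box: underside within 2 mm of the rim, level within 0.02 rad, bush A within 4 mm and B within 5 mm of its pin. Lamp head in the port within 4 mm of its axis, foot 24 mm or more below the socket's top, upright within 0.06 rad, within 0.2 rad of the locked angle. Both at rest (all of step 1 and horizontal distance between lamp_foot and port below 0.004 m and z of lamp_foot in the frame of port below -0.024 m and angle between the x axis of lamp and the x axis of cover, either way round below 0.2 rad and angle between lamp's own z axis and vertical below 0.06 rad and linear speed of each of cover, lamp below 0.01 m/s); the robot touches nothing.
It fails at once if the cover is pressed hard on the box (over 120 N) (contact force between cover and box above 120 N).
It fails at once if the cover is lowered askew: more than 0.17 rad from level while on or just above the pins (horizontal distance between cover and box_rim below 0.04 m and z of cover in the frame of box_rim below 0.03 m and angle between cover's own z axis and vertical above 0.17 rad).
It fails at once if the cover is dropped on the box (faster than 0.35 m/s at the pins) (horizontal distance between cover and box_rim below 0.04 m and z of cover in the frame of box_rim below 0.025 m and linear speed of cover above 0.35 m/s).
It fails at once if the lamp head is dropped into the port (faster than 0.35 m/s in the socket) (horizontal distance between lamp_foot and port below 0.02 m and z of lamp_foot in the frame of port below 0 m and linear speed of lamp above 0.35 m/s).
It fails at once if the pot, the tape roll or the screwdriver is moved by more than 25 mm, or the pot toppled (distance of any of pot, tape, driver from where it was at the start of the episode above 0.025 m or angle between pot's own z axis and vertical above 0.5 rad).
It also fails if it takes over 67 s, if anything falls off the work surface, if the arm or the gripper's body presses on something with over 40 N, if the wrist force passes 120 N, or if a joint passes its speed limit or range.

## Robot

A 6-joint arm with a two-finger parallel gripper is mounted at the origin on the work surface. World frame = base frame: x ahead of the robot, y to its left, z up, the work surface at z = 0. Lengths are in m, angles in degrees, forces in N, time in s.
With the tool pointing down it reaches from about 0.35 to 0.975 m from the base axis. Payload 7.1 kg.
Tool frame: the origin (TCP) lies at the very end of the fingers, on their centre line; the grasp point (between the pads) lies 19 mm behind it; z points along the fingers, y is the direction in which the jaws open and shut (so a half turn about z gives the same grasp; the last joint's range is limited). The gripper opens to 88 mm and grips with 3 to 60 N. Pads are 20 mm wide; open, the fingers measure 115 mm over their backs; the gripper's body (75 mm by 178 mm) begins 61 mm behind the grasp point.
Start: joints at [-70.531, 24.242, 93.386, -0, 62.372, -1.089], TCP at [0.219, -0.585, 0.223] pointing down, gripper open.
Joint ranges: [-172.04, 172.04], [-51.8, 120.97], [4.93, 147.93], [-75.15, 255.16], [6.16, 154.13], [-145.62, 145.62]. Speed limits (degrees/s): [136.94, 136.94, 172.46, 180, 180, 180].

## Interface

Orientations are given as [roll, pitch, yaw] about the fixed x, y, z axes, in that order (R = Rz(yaw) Ry(pitch) Rx(roll)).
In Python, from rig import telemetry, vision, job_done gives the robot as it stands.
- The arm moves only by the tool arm_command, never from a script. Its argument "moves" is a list of rows, each a list of 5 numbers: the shift along the tool's x, y, z in m, then the turn about the tool's z in rad, then the closure in counts, from 0 (fully open) to 255 (shut). A call has 1 to 10 rows; each row is the pose to reach, as a shift and turn from the pose commanded when the call began, along the tool's axes at that moment; what a row does not reach only later rows make up. A row lasts 1/10 s, in which the tool goes at most 50 mm and 8.59 degrees, less where a joint would pass 70% of its speed; a pose out of reach is approached as far as the arm can. A call with a gripper value outside its range is refused whole. The fingers move at their own pace and stop on an object; "force" is the grip in N (left out, the last holds). Time passes only in rows, so rows that repeat a pose let the fingers close. It gives the time, the measured TCP pose, the force and the opening at its end, in the units of the state.
- telemetry.state(): the state, without advancing time (a new reading comes with each control period).
- vision.get_image(name): name is "scene" or "top" or "wrist"; returns a dict with "pixels" (480x640x3 uint8, red, green, blue), "depth" (480x640 float32, m along the optical axis (not along the pixel's ray), 0 where there is no reading), "intrinsics" (3x3 intrinsics, pixels), "world_to_cam" (4x4, takes a point from world to camera coordinates). Camera axes: x right, y down, z forward; pixel columns grow to the right and rows downward; lengths in m; the calibration is good to about 2 mm. The wrist camera is an equidistant fisheye: a pixel r from the principal point sees the ray r / f radians off the axis. A picture is of the moment at which its call begins.
- job_done(): hands the job in, once; it reports no verdict.
The state is a dict: "time_s": time; "qpos": joint angles; "qvel": joint speeds; "effort": joint torques, N m; "tcp_pos": TCP position; "ee_rot": TCP orientation; "ft_force": force on the tool from outside, world axes, zero at the start; "moment": the same for the moment, N m; "gripper_width": finger opening in m.
Only numpy, scipy, OpenCV 4.12 (cv2) and the standard library are available. Lean on these libraries where they do the work, as an engineer would, in place of code of your own. Each camera call takes 0.05 s, during which the arm holds its last target.

## Working session

There is one attempt and no reset: what is moved stays moved. The work goes in short steps, Python scripts to look and compute and a tool call to move; the robot and the scene stay as the last step left them, time stands still between calls to the robot, and variables do not carry over. Pictures are saved under pics/ and viewed, and the job is handed in when it is done.

Besides the shell and the picture viewer there is one more tool, called after "Request:" as name(argument=value, ...) on one line, values as JSON. arm_command: Moves the arm, as the interface text tells. Its arguments: {"type":"object","properties":{"moves":{"type":"array","items":{"type":"array","items":{"type":"number"}}},"force":{"type":"number"}},"required":["moves"]}

```bash
mkdir -p pics; ls
cat > h.py <<'E'
import numpy as np, cv2
from rig import telemetry, vision, job_done
def grab(n,tag):
    im=vision.get_image(n)
    np.savez(f'pics/{tag}.npz',**{k:np.asarray(im[k]) for k in ['pixels','depth','intrinsics','world_to_cam']})
    cv2.imwrite(f'pics/{tag}.png',im['pixels'][...,::-1]); return im
def load(tag): return dict(np.load(f'pics/{tag}.npz'))
def deproj(im,u,v,z=None,d=None,fish=False):
    K=im['intrinsics'];T=np.linalg.inv(im['world_to_cam'])
    x=(u-K[0,2])/K[0,0];y=(v-K[1,2])/K[1,1]
    if fish:
        r=np.hypot(x,y); s=np.tan(r)/r if r>1e-9 else 1; x*=s;y*=s
    ray=T[:3,:3]@np.array([x,y,1.]);o=T[:3,3]
    if z is not None: t=(z-o[2])/ray[2]
    else: t=im['depth'][int(round(v)),int(round(u))] if d is None else d
    return o+t*ray
def proj(im,p):
    c=im['world_to_cam']@np.append(p,1);K=im['intrinsics'];return (K@c[:3])[:2]/c[2]
def crop(tag,u0,v0,u1,v1,s,out):
    im=cv2.imread(f'pics/{tag}.png')[v0:v1,u0:u1];cv2.imwrite(f'pics/{out}.png',cv2.resize(im,None,fx=s,fy=s,interpolation=cv2.INTER_CUBIC))
E
python3 - <<'E'
from h import *
print(telemetry.state())
for n in ['top','scene','wrist']:
    im=grab(n,n+'0'); print(n,im['intrinsics'],im['world_to_cam'])
E
```

```text
pics
{'time_s': 0.0, 'qpos': array([-7.05311290e+01,  2.42831166e+01,  9.34299989e+01,  6.23137432e-04,
        6.23723349e+01, -1.09051312e+00]), 'qvel': array([-0.04938497,  0.11878622, -0.11552176, -0.03215539,  0.00683656,
        0.03025503]), 'effort': array([-2.24984688e-03, -5.44630909e+01, -2.73666430e+01,  6.41342998e-02,
        2.27417483e-02, -7.80789492e-05]), 'tcp_pos': array([ 0.21931343, -0.58467991,  0.22192585]), 'ee_rot': array([-1.79914576e+02, -2.17783768e-03,  2.05590931e+01]), 'ft_force': array([ 0.3634118 , -1.00404083,  0.10410475]), 'moment': array([0.01314723, 0.03621861, 0.05267949]), 'gripper_width': 0.08760643863304186}
top [[464.10113952   0.         318.75308014]
 [  0.         464.10113952 231.21660659]
 [  0.           0.           1.        ]] [[ 0.00713588 -0.99997298 -0.00176763  0.00341116]
 [-0.99647815 -0.00696323 -0.08356318  0.58248592]
 [ 0.08354861  0.0023577  -0.99650091  1.40048354]
 [ 0.          0.          0.          1.        ]]
scene [[566.42587412   0.         327.08910505]
 [  0.         566.42587412 250.42204971]
 [  0.           0.           1.        ]] [[-0.8679702   0.49660347 -0.00356723  0.49340308]
 [ 0.42083332  0.7316863  -0.53622241 -0.19705471]
 [-0.26367982 -0.46692628 -0.84406919  1.70348409]
 [ 0.          0.          0.          1.        ]]
wrist [[371.64829954   0.         319.03437351]
 [  0.         371.64829954 231.63109716]
 [  0.           0.           1.        ]] [[ 3.51205038e-01 -9.36298185e-01 -8.54799982e-04 -6.23531964e-01]
 [-9.02434199e-01 -3.38745703e-01  2.66202677e-01 -3.27233797e-02]
 [-2.49534643e-01 -9.27203207e-02 -9.63916700e-01  3.90631311e-01]
 [ 0.00000000e+00  0.00000000e+00  0.00000000e+00  1.00000000e+00]]
```

View pics/top0.png

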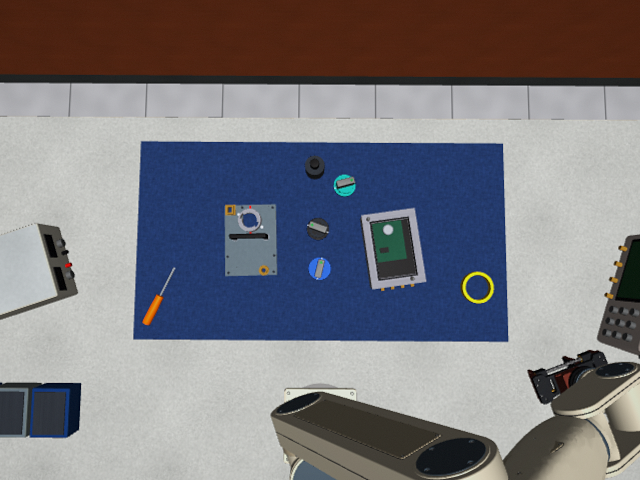

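View pics/scene0.png

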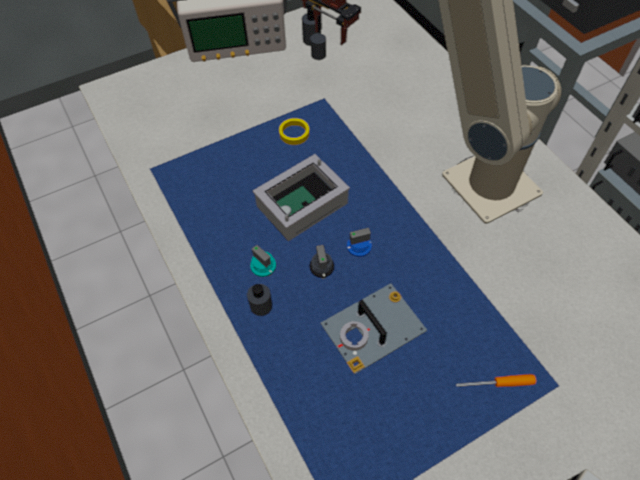

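Run:
```python
from h import *
crop('top0',215,195,285,285,8,'c_cov'); crop('top0',350,200,435,300,6,'c_box'); crop('top0',300,150,365,285,5,'c_lamp')
crop('scene0',240,145,360,245,6,'c_boxs')
```

```text
(no output)
```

View pics/c_cov.png

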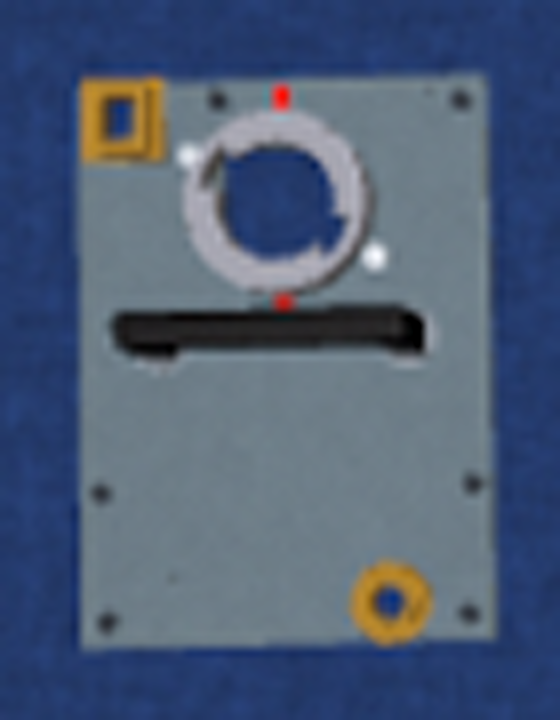

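View pics/c_box.png

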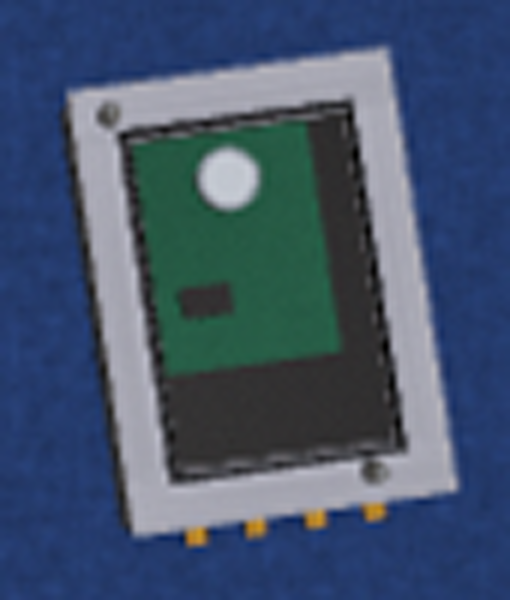

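View pics/c_lamp.png

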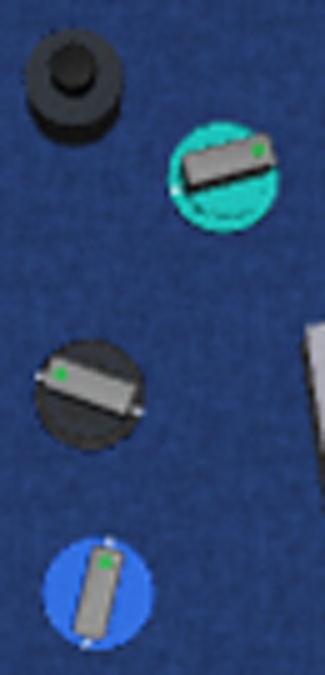

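View pics/c_boxs.png

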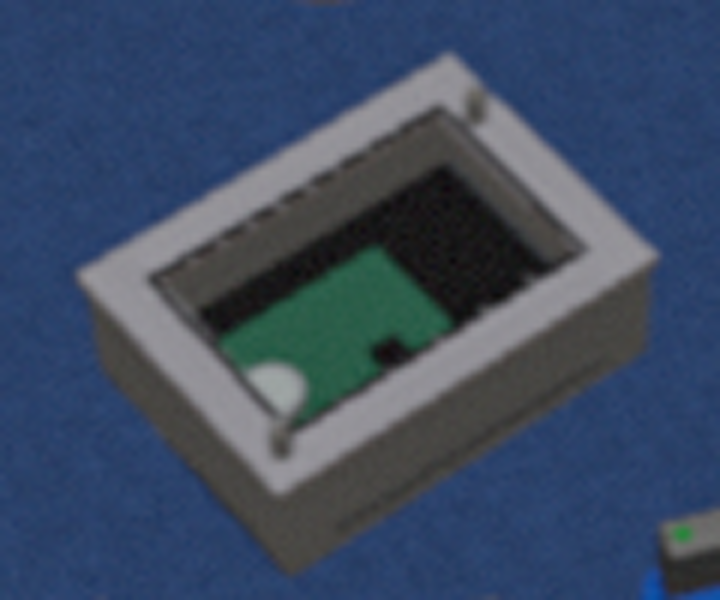

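```bash
cat >> h.py <<'E'
def fit2d(model,world):
    m=np.array(model,float);w=np.array(world,float);mc=m.mean(0);wc=w.mean(0);a=m-mc;b=w-wc
    th=np.arctan2((a[:,0]*b[:,1]-a[:,1]*b[:,0]).sum(),(a*b).sum())
    R=np.array([[np.cos(th),-np.sin(th)],[np.sin(th),np.cos(th)]]);t=wc-R@mc
    return t,np.degrees(th),(m@R.T+t-w)
E
python3 - <<'E'
from h import *
im=load('top0')
def P(pts,s,u0,v0,zs): return [deproj(im,(x+.5)/s-.5+u0,(y+.5)/s-.5+v0,z)[:2] for (x,y),z in zip(pts,zs)]
c=[(80,80),(487,75),(495,640),(82,648),(120,120),(390,602),(278,200)]
m=[(.11,.08),(.11,-.08),(-.11,-.08),(-.11,.08),(.095,.062),(-.095,-.04),(.06,0)]
t,th,r=fit2d(m,P(c,8,215,195,[.006]*4+[.018,.018,.028]));print('cover',t,th,(r*1e3).round(1).tolist())
b=[(68,92),(388,48),(458,490),(133,535)]
t,th,r=fit2d(m[:4],P(b,6,350,200,[.08]*4));print('box',t,th,(r*1e3).round(1).tolist())
print('pins',P([(106,108),(376,474)],6,350,200,[.1,.1]))
l=[(41,376),(139,411)]
q=P(l,5,300,150,[.034]*2);print('lamp marks',q,np.mean(q,0),np.degrees(np.arctan2(*(q[0]-q[1])[::-1])))
q=P([(92,386)],5,300,150,[.095]);print('lamp grip top',q)
st=telemetry.state();print(st['tcp_pos'])
E
```

```text
cover [0.55661586 0.21970069] 1.6102359503534804 [[-1.2, 0.2], [0.2, -0.7], [0.1, -0.6], [-0.2, 0.1], [1.5, 0.1], [-0.4, 0.5], [0.0, 0.5]]
box [ 0.53015695 -0.21180192] 8.298887496615444 [[0.4, 0.2], [0.6, -0.2], [-0.4, -0.0], [-0.6, -0.0]]
pins [array([ 0.61695082, -0.13365258]), array([ 0.44105192, -0.26298749])]
lamp marks [array([0.60106571, 0.04108145]), array([ 0.58004028, -0.01887435])] [0.590553   0.01110355] 70.67514192164953
lamp grip top [array([0.58945184, 0.0096486 ])]
[ 0.21935888 -0.58479654  0.22207238]
```

View pics/wrist0.png

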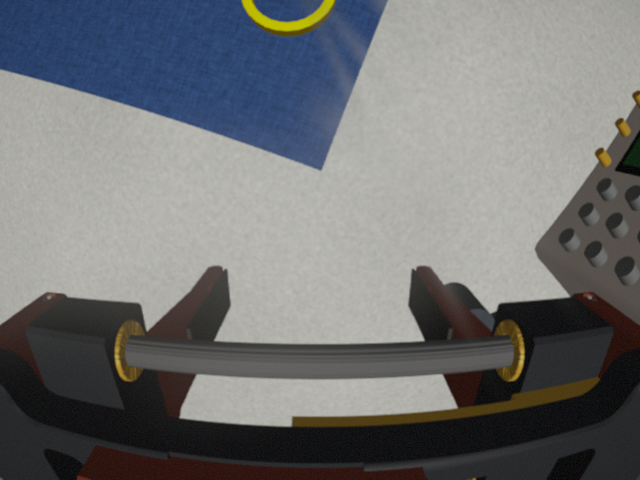

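```bash
cat >> h.py <<'E'
def plan(x,y,z,yaw):
    s=telemetry.state();p=s['tcp_pos'];w=np.radians(s['ee_rot'][2]);d=np.array([x,y,z])-p
    R=np.array([[np.cos(w),np.sin(w),0],[np.sin(w),-np.cos(w),0],[0,0,-1]])
    turn=-np.radians((yaw-s['ee_rot'][2]+180)%360-180)
    print('now',p.round(4),s['ee_rot'].round(2),'w',round(s['gripper_width'],4),'F',s['ft_force'].round(1),'t',s['time_s'])
    print('shift',(R.T@d).round(4),'turn',round(turn,4))
E
python3 -c "
from h import *
plan(.5646,.2199,.20,91.6)"
```

```text
now [ 0.2194 -0.5848  0.2221] [-179.93   -0.     20.56] w 0.0878 F [-0.1  0.2 -0.4] t 0.15
shift [ 0.6059 -0.6322  0.0221] turn -1.2399
```

Request:
arm_command(moves=[[0.606,-0.632,0.022,-1.24,0],[0.606,-0.632,0.022,-1.24,0],[0.606,-0.632,0.022,-1.24,0],[0.606,-0.632,0.022,-1.24,0],[0.606,-0.632,0.022,-1.24,0],[0.606,-0.632,0.022,-1.24,0],[0.606,-0.632,0.022,-1.24,0],[0.606,-0.632,0.022,-1.24,0],[0.606,-0.632,0.022,-1.24,0],[0.606,-0.632,0.022,-1.24,0]], force=40)

```text
time_s: 1.15
tcp_pos: [0.4171, -0.124, 0.2102]
ee_rot: [180.0, 0.0, 91.7]
ft_force: [0.8, -1.0, -0.7]
gripper_width: 0.088
```

```bash
python3 -c "
from h import *
plan(.5646,.2199,.20,91.6)"
```

```text
now [ 0.4171 -0.124   0.2102] [1.7998e+02 1.0000e-02 9.1660e+01] w 0.088 F [ 0.8 -1.  -0.7] t 1.15
shift [0.3394 0.1574 0.0102] turn 0.0011
```

Request:
arm_command(moves=[[0.339,0.157,0.01,0,0],[0.339,0.157,0.01,0,0],[0.339,0.157,0.01,0,0],[0.339,0.157,0.01,0,0],[0.339,0.157,0.01,0,0],[0.339,0.157,0.01,0,0],[0.339,0.157,0.01,0,0],[0.339,0.157,0.01,0,0],[0.339,0.157,0.01,0,0]])

```text
time_s: 2.05
tcp_pos: [0.5649, 0.2203, 0.1996]
ee_rot: [180.0, -0.0, 91.8]
ft_force: [0.5, 0.1, -0.5]
gripper_width: 0.0878
```

```bash
python3 -c "
from h import *
plan(.5646,.2199,.043,91.6)
grab('wrist','w1');grab('top','top1')"
```

```text
now [0.5649 0.2203 0.1996] [ 1.7998e+02 -3.0000e-02  9.1790e+01] w 0.0878 F [ 0.5  0.1 -0.5] t 2.05
shift [-0.0004 -0.0003  0.1566] turn 0.0033
```

View pics/w1.png

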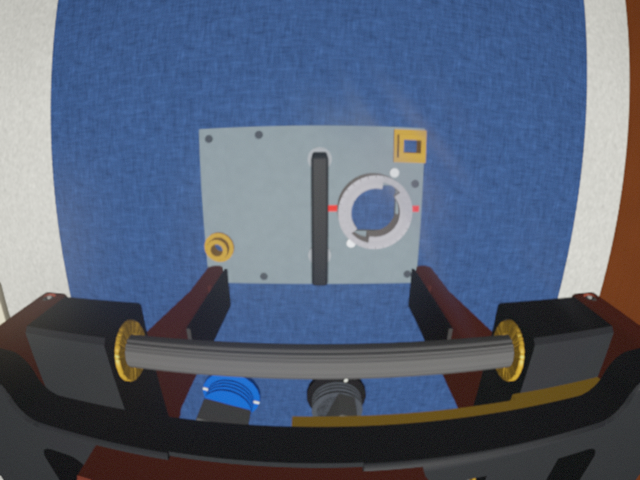

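```bash
python3 -c "
from h import *
im=load('w1')
for u,v,z in [(218,248,.018),(411,146,.018),(199,129,.006),(425,126,.006),(376,211,.028)]: print(deproj(im,u,v,z,fish=True).round(4))
c=np.array([.5566,.2197]);a=np.radians(1.61);R=np.array([[np.cos(a),-np.sin(a)],[np.sin(a),np.cos(a)]])
for m in [(-.095,-.04),(.095,.062),(-.11,.08),(.11,.08),(.06,0)]: print((c+R@m).round(4))
"
```

```text
[0.4649 0.1785 0.018 ]
[0.6488 0.2845 0.018 ]
[0.4446 0.2959 0.006 ]
[0.665  0.3049 0.006 ]
[0.6173 0.2228 0.028 ]
[0.4628 0.177 ]
[0.6498 0.2843]
[0.4444 0.2966]
[0.6643 0.3028]
[0.6166 0.2214]
```

Request:
arm_command(moves=[[0,0,0.04,0.003,0],[0,0,0.08,0.003,0],[0,0,0.12,0.003,0],[0,0,0.145,0.003,0],[0,0,0.157,0.003,0],[0,0,0.157,0.003,255],[0,0,0.157,0.003,255],[0,0,0.157,0.003,255],[0,0,0.157,0.003,255],[0,0,0.157,0.003,255]], force=50)

```text
time_s: 3.15
tcp_pos: [0.5647, 0.2176, 0.0442]
ee_rot: [179.9, -0.0, 91.4]
ft_force: [-0.2, 0.3, -0.1]
gripper_width: 0.0512
```

Request:
arm_command(moves=[[0,0,0,0,255],[0,0,0,0,255],[0,0,0,0,255],[0,0,-0.005,0,255],[0,0,-0.01,0,255],[0,0,-0.015,0,255],[0,0,-0.02,0,255],[0,0,-0.02,0,255]])

```text
time_s: 3.95
tcp_pos: [0.5642, 0.2174, 0.0636]
ee_rot: [180.0, -0.0, 91.4]
ft_force: [0.1, 0.7, -6.6]
gripper_width: 0.0139
```

```bash
python3 -c "
from h import *
plan(.5646,.2199,.186,91.6)
grab('wrist','w2');grab('scene','s2')
crop('s2',290,250,450,400,4,'s2c')"
```

```text
now [0.5642 0.2174 0.0636] [ 1.7998e+02 -1.0000e-02  9.1430e+01] w 0.0139 F [ 0.1  0.7 -6.6] t 3.95
shift [ 0.0025  0.0005 -0.1224] turn -0.003
```

View pics/w2.png

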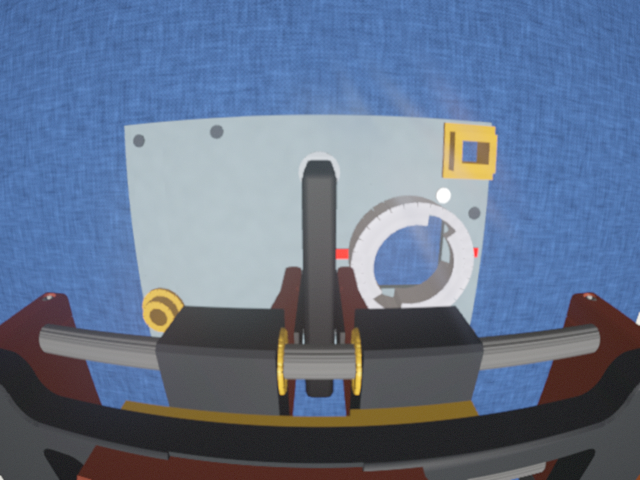

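View pics/s2c.png

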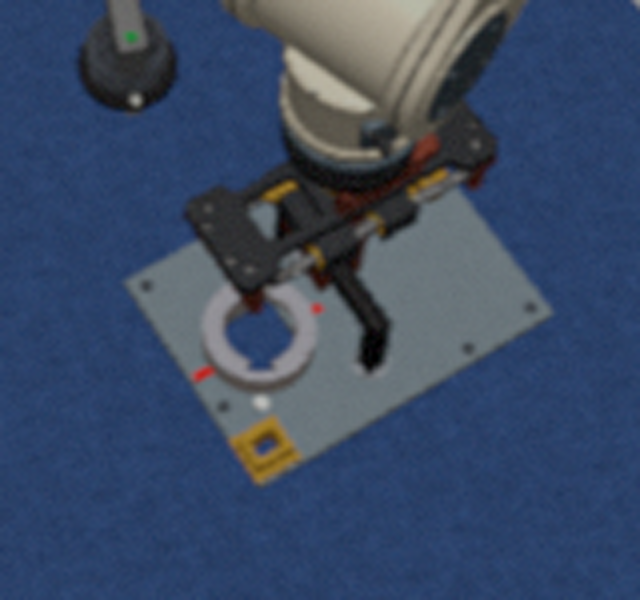

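Request:
arm_command(moves=[[0,0,-0.03,0,255],[0,0,-0.06,0,255],[0,0,-0.09,0,255],[0,0,-0.115,0,255],[0,0,-0.13,0,255],[0,0,-0.13,0,255]])

```text
time_s: 4.65
tcp_pos: [0.5652, 0.2178, 0.195]
ee_rot: [179.8, -0.1, 91.4]
ft_force: [0.2, -0.2, -6.8]
gripper_width: 0.0135
```

```bash
python3 -c "
from h import *
plan(.538,-.2131,.195,98.3)"
```

```text
now [0.5652 0.2178 0.195 ] [ 1.798e+02 -7.000e-02  9.143e+01] w 0.0135 F [ 0.2 -0.2 -6.8] t 4.65
shift [-0.43  -0.038 -0.   ] turn -0.1199
```

Request:
arm_command(moves=[[-0.015,-0.001,0,0,255],[-0.045,-0.004,0,-0.01,255],[-0.085,-0.007,0,-0.02,255],[-0.125,-0.011,0,-0.035,255],[-0.165,-0.014,0,-0.05,255],[-0.205,-0.018,0,-0.06,255],[-0.245,-0.021,0,-0.07,255],[-0.285,-0.025,0,-0.08,255],[-0.32,-0.028,0,-0.09,255],[-0.35,-0.031,0,-0.1,255]])

```text
time_s: 5.65
tcp_pos: [0.5399, -0.1355, 0.1911]
ee_rot: [-179.8, -0.1, 97.1]
ft_force: [0.3, -0.0, -6.1]
gripper_width: 0.0137
```

Request:
arm_command(moves=[[-0.025,-0.002,0,-0.005,255],[-0.045,-0.004,0,-0.01,255],[-0.06,-0.006,0,-0.015,255],[-0.07,-0.007,0,-0.02,255],[-0.078,-0.007,0,-0.02,255],[-0.08,-0.007,0,-0.02,255],[-0.08,-0.007,0,-0.02,255],[-0.08,-0.007,0,-0.02,255]])

```text
time_s: 6.45
tcp_pos: [0.5449, -0.2128, 0.1931]
ee_rot: [-180.0, -0.0, 98.3]
ft_force: [0.1, 0.4, -6.4]
gripper_width: 0.0136
```

```bash
python3 -c "
from h import *
plan(.538,-.2131,.195,98.3)
for n in ['wrist','scene','top']: grab(n,n[0]+'3')
crop('s3',220,110,380,240,5,'s3c')
crop('t3',340,180,450,310,5,'t3c')"
```

```text
now [ 0.5449 -0.2128  0.1931] [-1.7999e+02 -2.0000e-02  9.8350e+01] w 0.0136 F [ 0.1  0.4 -6.4] t 6.45
shift [ 0.0008 -0.0069 -0.0019] turn 0.0008
```

View pics/w3.png

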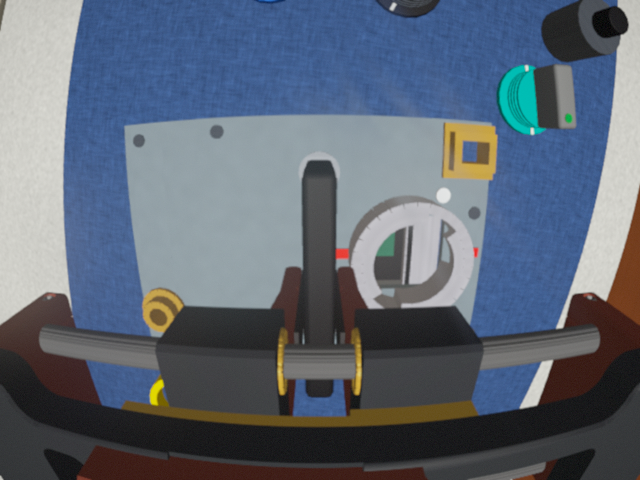

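View pics/s3c.png

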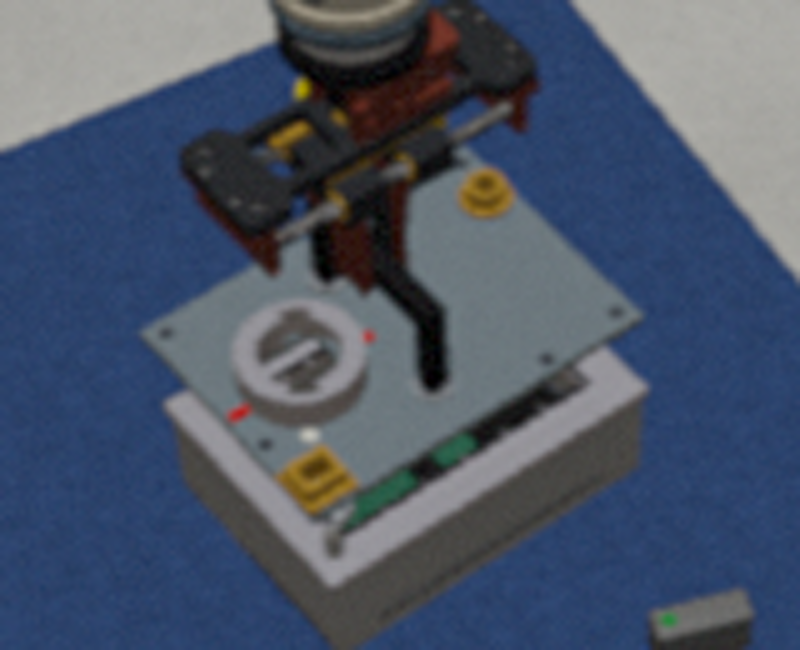

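View pics/t3c.png

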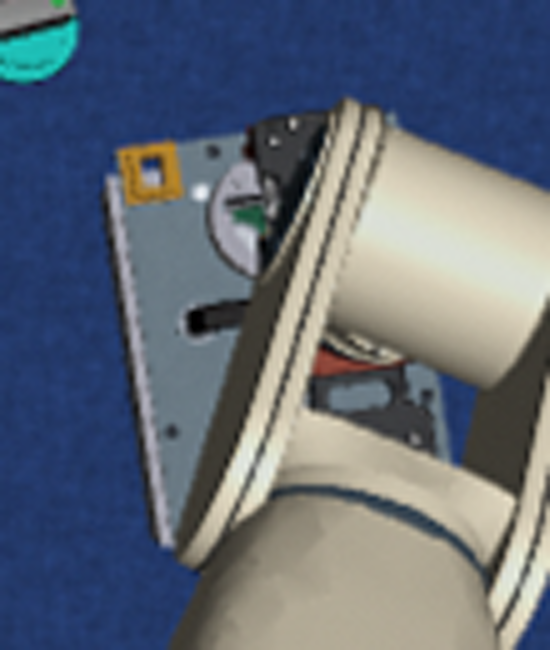

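Request:
arm_command(moves=[[0.0,-0.003,0.005,0,255],[0.001,-0.006,0.015,0,255],[0.001,-0.007,0.025,0,255],[0.001,-0.007,0.033,0,255],[0.001,-0.007,0.036,0,255],[0.001,-0.007,0.036,0,255],[0.001,-0.007,0.036,0,255]])

```text
time_s: 7.3
tcp_pos: [0.5381, -0.2137, 0.1572]
ee_rot: [180.0, 0.0, 98.3]
ft_force: [0.6, -0.1, -6.2]
gripper_width: 0.0134
```

```bash
python3 -c "
from h import *
plan(.538,-.2131,.156,98.3)
for n in ['wrist','scene','top']: grab(n,n[0]+'4')
crop('s4',240,130,360,240,6,'s4c')
crop('t4',350,200,430,300,6,'t4c')"
```

```text
now [ 0.5381 -0.2137  0.1572] [1.7999e+02 1.0000e-02 9.8310e+01] w 0.0134 F [ 0.6 -0.1 -6.2] t 7.3
shift [ 0.0006 -0.0001  0.0012] turn 0.0001
```

View pics/s4c.png

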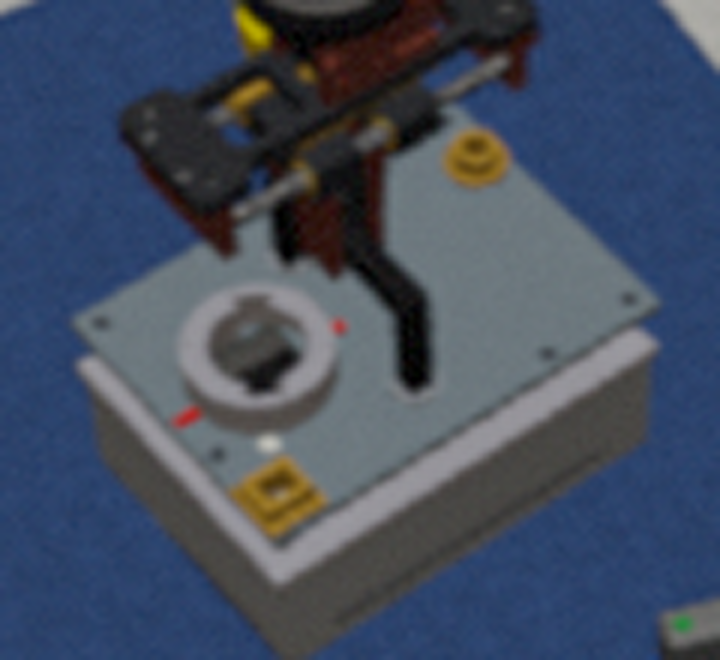

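View pics/t4c.png

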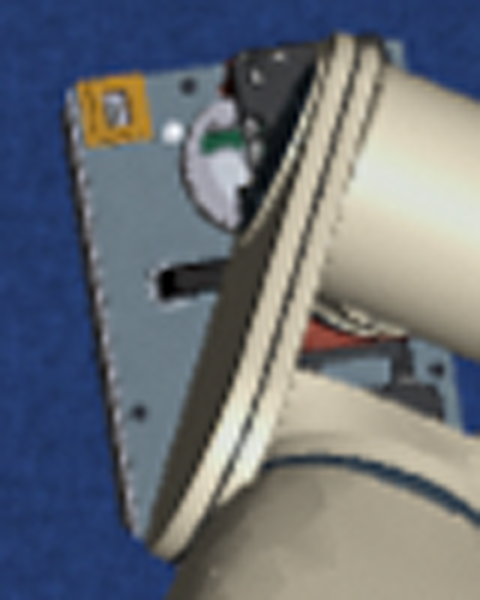

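Run:
```python
from h import *
im=load('s4')
def P(pts,s,u0,v0,zs): return [deproj(im,(x+.5)/s-.5+u0,(y+.5)/s-.5+v0,z)[:2] for (x,y),z in zip(pts,zs)]
# scene: left corner = (+x,-y), front=(+x,+y), right=(-x,+y), back=(-x,-y)
L,F,Rr,B=(.11,-.08),(.11,.08),(-.11,.08),(-.11,-.08)
t,th,r=fit2d([L,F,Rr,B],P([(78,272),(282,492),(658,258),(450,55)],6,240,145,[.08]*4));print('box',t,th,(r*1e3).round(1).tolist())
print('pins tip B,A',P([(281,428),(478,93)],6,240,145,[.104]*2))
z=.157-.0442
t,th,r=fit2d([L,F,Rr],P([(73,322),(278,548),(660,303)],6,240,130,[z+.006]*3));print('cov',t,th,(r*1e3).round(1).tolist())
print('bushB,A',P([(280,487),(478,150)],6,240,130,[z+.018]*2))
im=load('t4')
print('top bushB',P([(116,108)],6,350,200,[z+.018]),'corner TL',P([(66,82)],6,350,200,[z+.006]))
```

```text
box [ 0.52976744 -0.21466193] 8.260133525413195 [[-0.1, 0.8], [1.7, -0.1], [-0.7, -1.1], [-0.8, 0.3]]
pins tip B,A [array([ 0.61617128, -0.13510421]), array([ 0.44342924, -0.26296737])]
cov [ 0.53222846 -0.20806262] 8.629402506025261 [[1.3, 0.3], [0.0, -1.1], [-1.3, 0.8]]
bushB,A [array([ 0.61628082, -0.13212851]), array([ 0.44467112, -0.25992515])]
top bushB [array([ 0.61346557, -0.1352381 ])] corner TL [array([ 0.62720334, -0.11258325])]
```

View pics/w4.png

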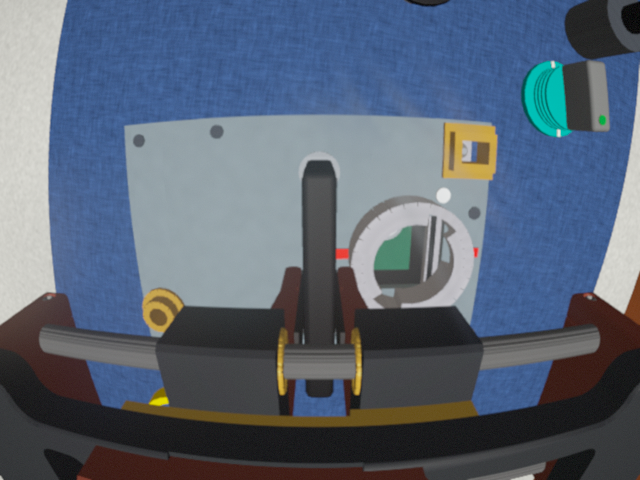

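```bash
python3 -c "
from h import *
crop('w4',425,105,515,195,8,'w4c')
crop('t4',355,205,385,230,20,'t4d')
crop('s4',270,195,305,225,16,'s4d')
a=[cv2.resize(cv2.imread(f'pics/{n}.png'),(600,500)) for n in ['w4c','t4d','s4d']]
cv2.imwrite('pics/m4.png',cv2.resize(np.hstack(a),(800,222*2)))
im=load('w4');T=np.linalg.inv(im['world_to_cam']);print(T[:3,3])
"
```

```text
[ 0.52682046 -0.14085675  0.31988698]
```

View pics/w4c.png

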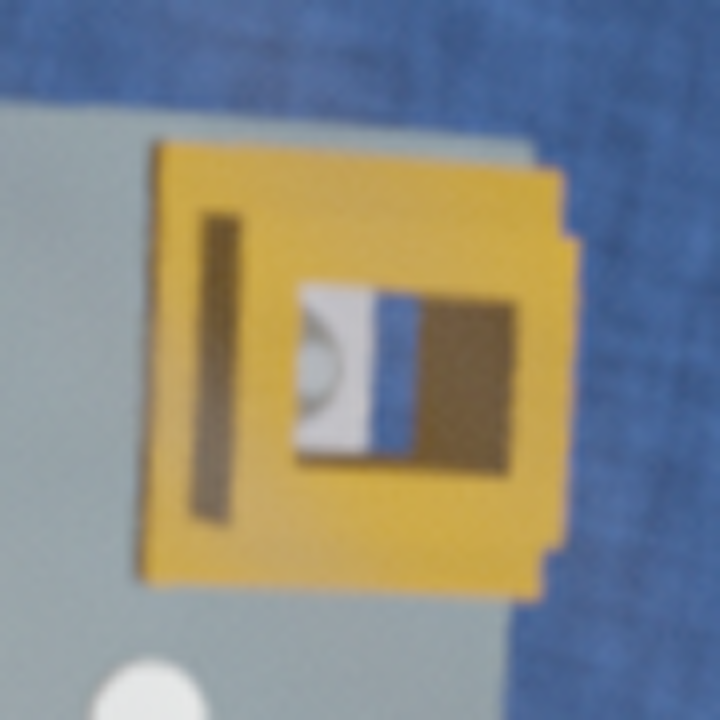

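View pics/m4.png

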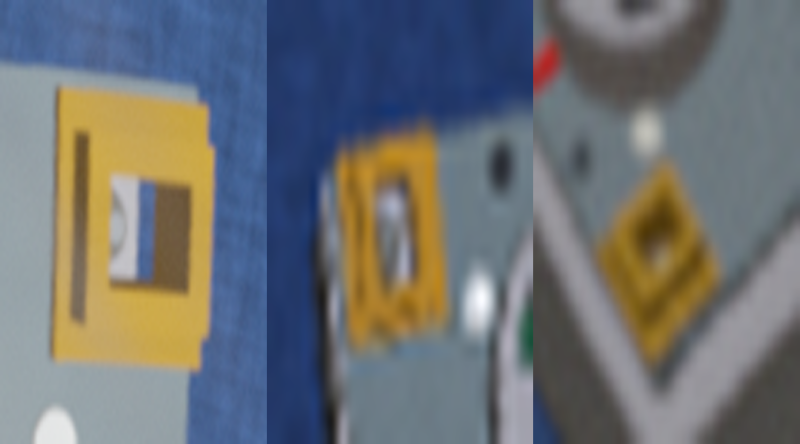

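Run:
```python
from h import *
im=load('w4')
def W(x,y,z): return deproj(im,425+(x+.5)/8-.5,105+(y+.5)/8-.5,z,fish=True)
z=.157-.0442+.018
print('tip',W(306,365,.104),W(300,365,.104))
L=W(298,372,z);R_=W(513,385,z);T=W(410,291,z);B=W(403,468,z)
print('slot',(L+R_)/2,(T+B)/2,np.linalg.norm(L-R_),np.linalg.norm(T-B))
print('pin edge at .094', W(342,365,.094))
print('cover corner', W(537,142,z-.012))
# predicted slot from TCP model
a=np.radians(8.3);R=np.array([[np.cos(a),-np.sin(a)],[np.sin(a),np.cos(a)]])
print('expect slot if handle=tcp+(0,.0025)', np.array([.5381,-.2137+.0025])+R@[.087,.062])
```

```text
tip [ 0.61459221 -0.13676468  0.104     ] [ 0.61409971 -0.13686437  0.104     ]
slot [ 0.61125693 -0.13664248  0.1308    ] [ 0.61124707 -0.13673743  0.1308    ] 0.016270279573016477 0.012011177383050187
pin edge at .094 [ 0.62176671 -0.13594278  0.094     ]
cover corner [ 0.62372991 -0.11729849  0.1188    ]
expect slot if handle=tcp+(0,.0025) [ 0.61523866 -0.13729041]
```

Run:
```python
from h import *
w=load('w4');s=load('s4')
for tag,im,f,pts in [('w',w,1,[(250,180),(250,230),(160,180),(400,150),(435,230),(440,125),(485,185),(180,290)]),('s',s,0,[(318,207),(330,200),(340,185),(275,205),(332,165),(258,187)]),('w2',load('w2'),1,[(250,180),(250,230),(160,180),(400,150)])]:
    for u,v in pts:
        d=im['depth'][v,u]
        K=im['intrinsics']
        p=deproj(im,u,v,d=d,fish=bool(f)); print(tag,(u,v),round(float(d),4),p.round(4))
```

```text
w (250, 180) 0.2066 [ 0.4923 -0.1733  0.113 ]
w (250, 230) 0.215 [ 0.4952 -0.2026  0.1124]
w (160, 180) 0.2065 [ 0.4369 -0.1798  0.1126]
w (400, 150) 0.2036 [ 0.5738 -0.144   0.1114]
w (435, 230) 0.2478 [ 0.6156 -0.1938  0.0808]
w (440, 125) 0.1992 [ 0.5947 -0.1253  0.1116]
w (485, 185) 0.2076 [ 0.6301 -0.1545  0.1124]
w (180, 290) 0.2263 [ 0.4523 -0.2495  0.1118]
s (318, 207) 1.5679 [ 0.5182 -0.138   0.0751]
s (330, 200) 1.5786 [ 0.4779 -0.1413  0.0768]
s (340, 185) 1.5599 [ 0.4424 -0.148   0.1138]
s (275, 205) 1.5249 [ 0.6285 -0.1766  0.1129]
s (332, 165) 1.6057 [ 0.423  -0.2255  0.1084]
s (258, 187) 1.5648 [ 0.6397 -0.2591  0.1078]
w2 (250, 180) 0.2069 [0.5234 0.2629 0.0191]
w2 (250, 230) 0.2147 [0.5229 0.2335 0.0191]
w2 (160, 180) 0.207 [0.4674 0.263  0.0185]
w2 (400, 150) 0.2028 [0.6077 0.2823 0.0187]
```

```bash
python3 - <<'E'
from h import *
im=load('w4');zu=.1062
def W(x,y,z): return deproj(im,425+(x+.5)/8-.5,105+(y+.5)/8-.5,z,fish=True)
z=zu+.018
print('tip',W(306,365,.104))
L=W(298,372,z);R_=W(513,385,z);T=W(410,291,z);B=W(403,468,z)
print('slot',(L+R_)/2,(T+B)/2,np.linalg.norm(L-R_),np.linalg.norm(T-B), np.degrees(np.arctan2(*(R_-L)[:2][::-1])))
print('cover corner', W(537,142,z-.012))
im=load('s4')
def P(pts,s,u0,v0,zs): return [deproj(im,(x+.5)/s-.5+u0,(y+.5)/s-.5+v0,z)[:2] for (x,y),z in zip(pts,zs)]
L,F,Rr,B=(.11,-.08),(.11,.08),(-.11,.08),(-.11,-.08)
t,th,r=fit2d([L,F,Rr],P([(73,322),(278,548),(660,303)],6,240,130,[zu+.006]*3));print('cov',t,th,(r*1e3).round(1).tolist())
print('bushB,A',P([(280,487),(478,150)],6,240,130,[z]*2))
im=load('t4')
print('top bushB',P([(116,108)],6,350,200,[z]),'corner TL',P([(66,82)],6,350,200,[z-.012]))
E
python3 -c "
from h import *
crop('w4',120,270,210,340,8,'w4a')"
```

```text
tip [ 0.61459221 -0.13676468  0.104     ]
slot [ 0.61420415 -0.13649538  0.1242    ] [ 0.61419395 -0.13659365  0.1242    ] 0.016838186702664217 0.012430422377623634 8.532464496052519
cover corner [ 0.62691064 -0.11652527  0.1122    ]
cov [ 0.53007827 -0.21279204] 8.629402506025263 [[0.8, 0.8], [-0.3, -1.4], [-0.5, 0.6]]
bushB,A [array([ 0.61439334, -0.13666337]), array([ 0.44184226, -0.26516105])]
top bushB [array([ 0.61421962, -0.13593859])] corner TL [array([ 0.62801897, -0.11316459])]
```

View pics/w4a.png

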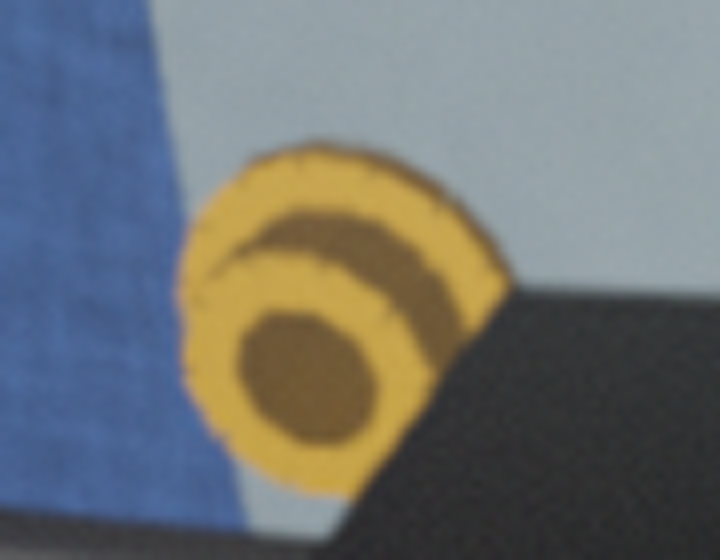

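Request:
arm_command(moves=[[0,0,0.003,0,255],[0,0,0.006,0,255],[0,0,0.009,0,255],[0,0,0.012,0,255],[0,0,0.012,0,255]])

```text
time_s: 7.95
tcp_pos: [0.5378, -0.2135, 0.1446]
ee_rot: [-180.0, -0.0, 98.3]
ft_force: [0.2, 0.2, -6.5]
gripper_width: 0.0134
```

```bash
python3 -c "
from h import *
plan(.538,-.2131,.131,98.3)
grab('wrist','w5');grab('scene','s5')
crop('w5',425,105,515,195,8,'w5c');crop('s5',240,130,360,240,6,'s5c')
im=load('w5')
for u,v in [(250,180),(160,180),(440,125),(485,185),(180,290)]: print(deproj(im,u,v,fish=True)[2].round(4))"
```

```text
now [ 0.5378 -0.2135  0.1446] [-1.7998e+02 -1.0000e-02  9.8310e+01] w 0.0134 F [ 0.2  0.2 -6.5] t 7.95
shift [0.0004 0.0003 0.0136] turn 0.0003
0.0985
0.0996
0.1001
0.101
0.1003
```

View pics/w5c.png

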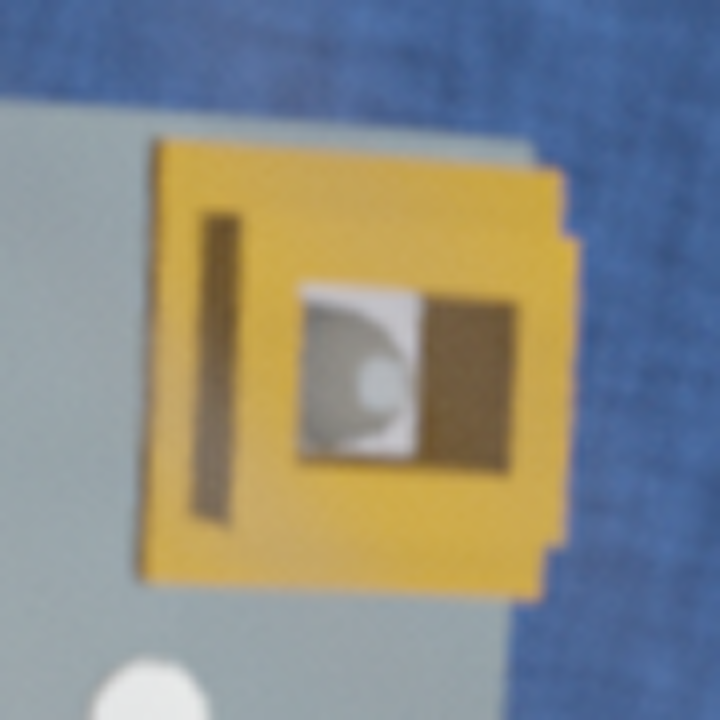

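View pics/s5c.png

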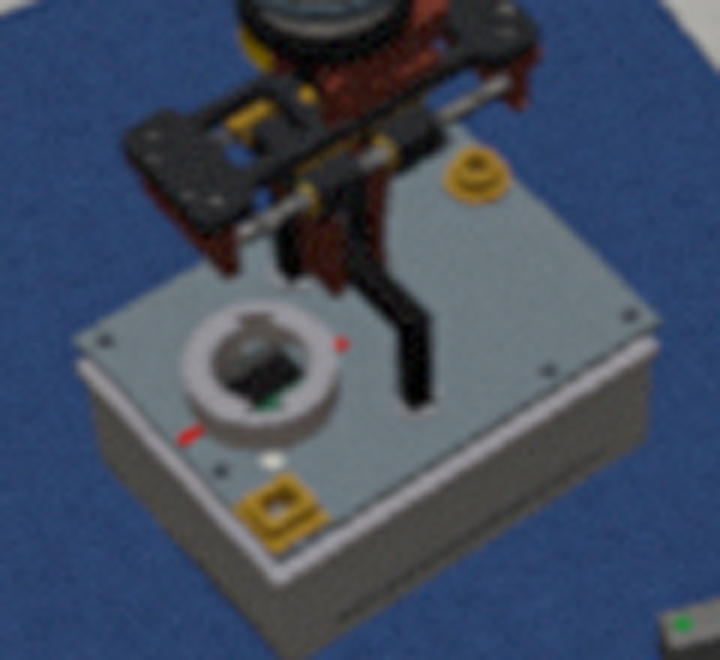

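Request:
arm_command(moves=[[0,0,0.002,0,255],[0,0,0.004,0,255],[0,0,0.006,0,255],[0,0,0.008,0,255],[0,0,0.01,0,255],[0,0,0.01,0,255]])

```text
time_s: 8.65
tcp_pos: [0.5379, -0.2136, 0.1348]
ee_rot: [-180.0, -0.0, 98.3]
ft_force: [-0.1, 0.3, -7.6]
gripper_width: 0.0137
```

Request:
arm_command(moves=[[0,0,0.001,0,255],[0,0,0.002,0,255],[0,0,0.003,0,255],[0,0,0.003,0,255]])

```text
time_s: 9.05
tcp_pos: [0.5379, -0.2136, 0.132]
ee_rot: [180.0, 0.0, 98.3]
ft_force: [1.1, -0.9, -6.0]
gripper_width: 0.0139
```

Request:
arm_command(moves=[[0,0,0.001,0,255],[0,0,0.001,0,255],[0,0,0.002,0,255],[0,0,0.002,0,255]])

```text
time_s: 9.45
tcp_pos: [0.538, -0.2136, 0.1315]
ee_rot: [180.0, 0.0, 98.3]
ft_force: [-5.2, 2.6, 8.4]
gripper_width: 0.0135
```

```bash
python3 -c "
from h import *
plan(.538,-.2131,.131,98.3)
grab('wrist','w6');grab('scene','s6')
crop('s6',240,130,360,240,6,'s6c')
im=load('w6')
for u,v in [(250,180),(160,180),(440,125),(485,185),(180,290)]: print(deproj(im,u,v,fish=True)[2].round(4))"
```

```text
now [ 0.538  -0.2136  0.1315] [1.7998e+02 2.0000e-02 9.8310e+01] w 0.0135 F [-5.2  2.6  8.4] t 9.45
shift [0.0005 0.0001 0.0005] turn 0.0001
0.0857
0.0861
0.0872
0.0868
0.0859
```

View pics/s6c.png

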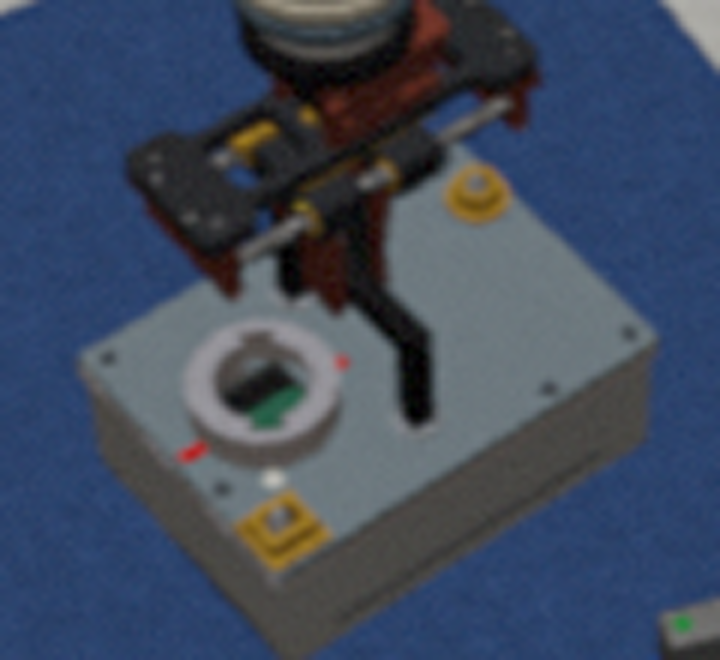

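Request:
arm_command(moves=[[0,0,0,0,150],[0,0,0,0,150],[0,0,0,0,150],[0,0,0,0,150],[0,0,-0.01,0,150],[0,0,-0.03,0,130],[0,0,-0.06,0,125],[0,0,-0.09,0,125]])

```text
time_s: 10.35
tcp_pos: [0.5377, -0.2135, 0.2214]
ee_rot: [-180.0, -0.0, 98.3]
ft_force: [0.8, -0.7, -0.2]
gripper_width: 0.0447
```

```bash
python3 -c "
from h import *
grab('wrist','w7')
plan(.590,.0105,.22,70.67)
im=load('w7')
for u,v in [(250,180),(440,125),(180,270)]: print(deproj(im,u,v,fish=True).round(4))"
```

```text
now [ 0.5404 -0.2146  0.2268] [179.63   0.22  98.31] w 0.045 F [ 1.9 -1.1  2.8] t 10.4
shift [0.2156 0.0816 0.0068] turn 0.4823
[ 0.4767 -0.1871  0.0875]
[ 0.6236 -0.1183  0.0856]
[ 0.3891 -0.3144  0.0019]
```

View pics/w7.png

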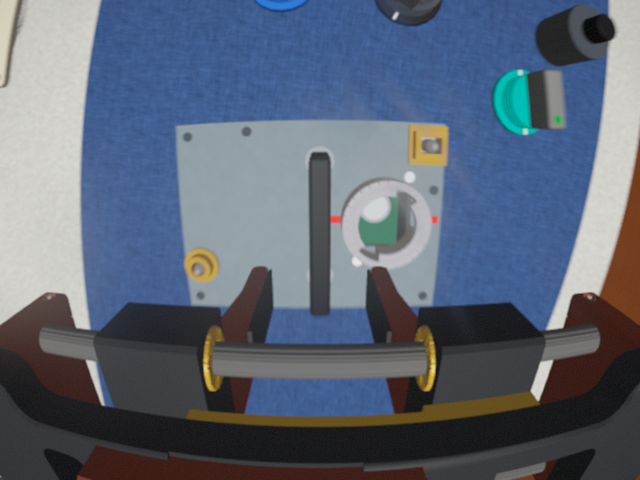

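Request:
arm_command(moves=[[0.03,0.012,0,0.05,125],[0.07,0.028,0,0.15,125],[0.115,0.046,0,0.25,125],[0.155,0.06,0,0.35,125],[0.185,0.072,0,0.43,125],[0.205,0.08,0,0.47,125],[0.214,0.084,0.001,0.482,125],[0.214,0.084,0.001,0.482,125],[0.214,0.084,0.001,0.482,125]])

```text
time_s: 11.3
tcp_pos: [0.5899, 0.0096, 0.2192]
ee_rot: [-180.0, 0.0, 70.7]
ft_force: [0.1, -0.5, -0.6]
gripper_width: 0.0449
```

```bash
python3 -c "
from h import *
grab('wrist','w8');grab('top','t8')
plan(.590,.0105,.061,70.67)
crop('w8',260,180,400,320,5,'w8c')
"
```

```text
now [0.5899 0.0092 0.2192] [-1.800e+02  2.000e-02  7.065e+01] w 0.0446 F [-0.3  0.4 -0.5] t 11.4
shift [ 0.0013 -0.0003  0.1582] turn -0.0003
```

View pics/w8.png

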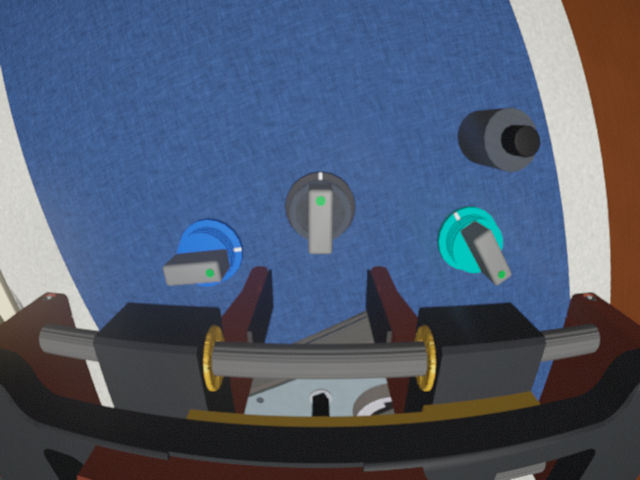

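```bash
python3 -c "
from h import *
im=load('w8')
p=deproj(im,320,190,.095,fish=True);q=deproj(im,320,252,.095,fish=True);print(p,q,(p+q)/2,np.linalg.norm(p-q),np.degrees(np.arctan2(*(p-q)[:2][::-1])))
print(deproj(im,228,267,.095,fish=True), deproj(im,320,206,.034,fish=True), deproj(im,320,176,.034,fish=True))
print(im['depth'][245,315],deproj(im,315,245,fish=True))
"
```

```text
[0.59902795 0.03557686 0.095     ] [ 0.58226469 -0.0124898   0.095     ] [0.59064632 0.01154353 0.095     ] 0.050905896780643195 70.77377167708977
[5.04600213e-01 1.41386592e-04 9.50000000e-02] [0.59090819 0.01169664 0.034     ] [0.60040826 0.03892487 0.034     ]
0.30045635 [ 0.5804363  -0.00544735  0.09520326]
```

Request:
arm_command(moves=[[0.002,0,0.04,0,125],[0.002,0,0.08,0,125],[0.002,0,0.12,0,125],[0.002,0,0.145,0,125],[0.002,0,0.157,0,125],[0.002,0,0.157,0,125],[0.002,0,0.157,0,255],[0.002,0,0.157,0,255],[0.002,0,0.157,0,255],[0.002,0,0.157,0,255]], force=50)

```text
time_s: 12.4
tcp_pos: [0.5916, 0.0122, 0.0634]
ee_rot: [179.9, -0.0, 70.7]
ft_force: [-0.4, -0.2, 3.8]
gripper_width: 0.0198
```

Request:
arm_command(moves=[[0,0,0,0,255],[0,0,0,0,255],[0,0,0,0,255],[0,0,-0.01,0,255],[0,0,-0.03,0,255],[0,0,-0.06,0,255],[0,0,-0.1,0,255],[0,0,-0.13,0,255],[0,0,-0.14,0,255],[0,0,-0.14,0,255]])

```text
time_s: 13.4
tcp_pos: [0.5912, 0.0123, 0.2034]
ee_rot: [179.9, -0.0, 70.7]
ft_force: [0.2, -0.8, -4.6]
gripper_width: 0.0198
```

```bash
python3 -c "
from h import *
plan(.5895,-.203,.2,68.3)
grab('wrist','w9');grab('scene','s9')
a=np.radians(8.3);print(np.array([.530,-.2125])+.06*np.array([np.cos(a),np.sin(a)]))
"
```

```text
now [0.5912 0.0123 0.2034] [ 1.7986e+02 -5.0000e-02  7.0700e+01] w 0.0198 F [ 0.2 -0.8 -4.6] t 13.4
shift [-0.2037  0.0695  0.0034] turn 0.0418
[ 0.58937155 -0.20383863]
```

View pics/w9.png

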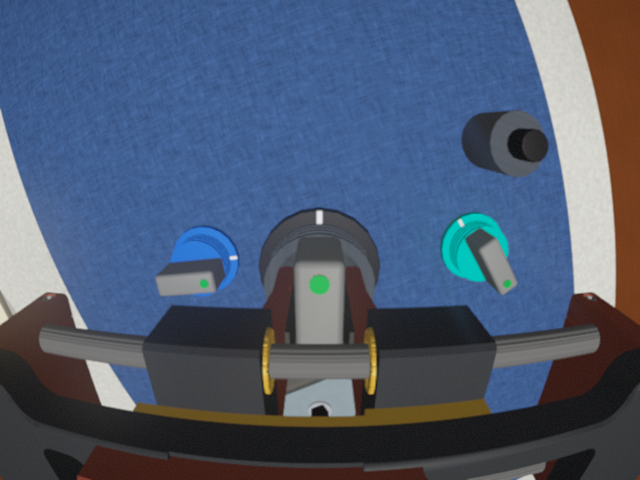

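View pics/s9.png

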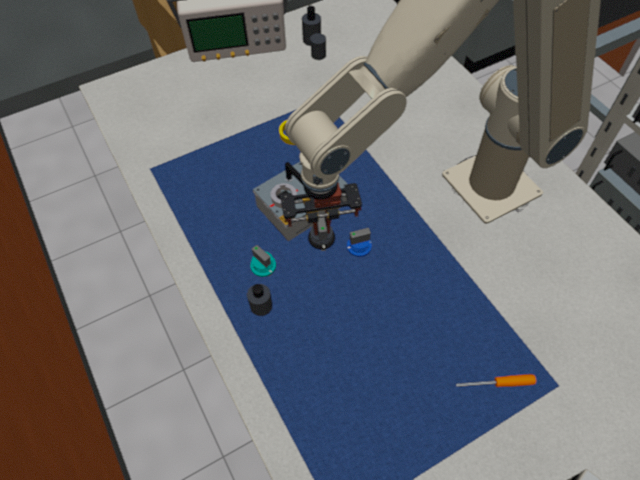

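```bash
python3 -c "
from h import *
im=load('w9')
for u,v in [(285,250),(355,250),(275,265),(320,262),(310,330),(345,330),(319,225)]: print((u,v),deproj(im,u,v,fish=True).round(4))
crop('w7',330,165,445,280,6,'w7c')
crop('t8',350,195,430,295,6,'t8c')
crop('w9',250,200,390,300,5,'w9c')
"
```

```text
(285, 250) [0.5813 0.0349 0.1994]
(355, 250) [0.6126 0.0238 0.1991]
(275, 265) [0.5739 0.0293 0.199 ]
(320, 262) [0.5988 0.0354 0.2329]
(310, 330) [0.5855 0.0097 0.2352]
(345, 330) [0.6    0.0104 0.2445]
(319, 225) [0.5991 0.0369 0.182 ]
```

View pics/w7c.png

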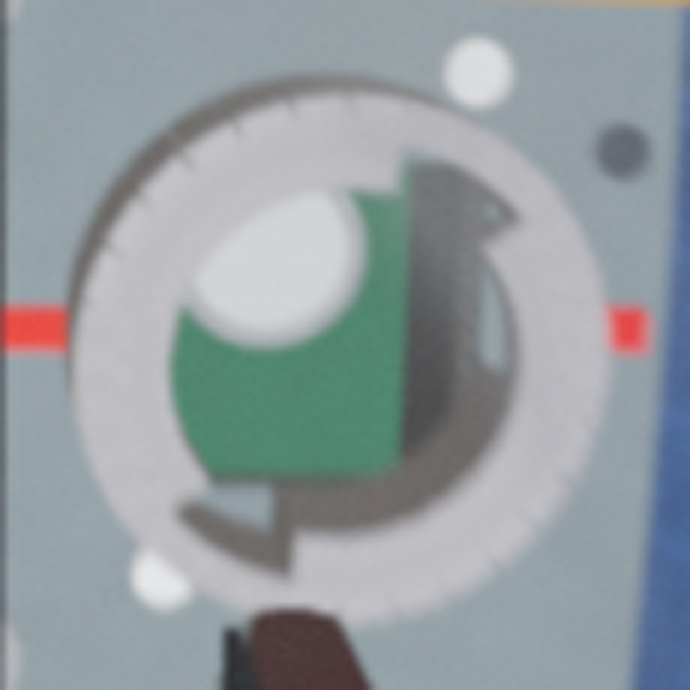

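View pics/t8c.png

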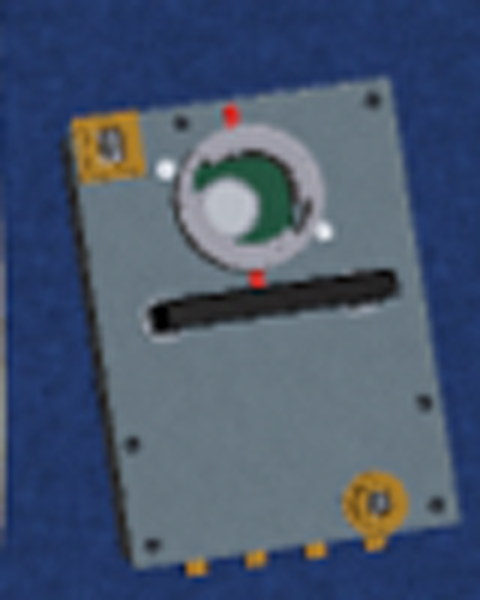

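View pics/w9c.png

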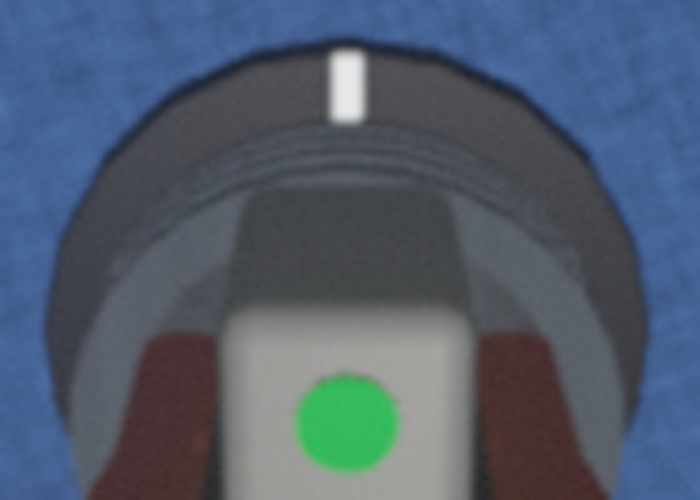

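Run:
```python
from h import *
im=load('w9');a=np.radians(70.7);d=np.array([np.cos(a),np.sin(a)])
for n,u,v,z,r in [('flange',319.2,208.3,.175,.034),('gripend',319.2,261.9,.2355,.027)]:
    p=deproj(im,u,v,z,fish=True)[:2];print(n,p-r*d)
print('tcp .5912 .0123')
T=lambda x,y,s,u0,v0,im,z,f:deproj(im,(x+.5)/s-.5+u0,(y+.5)/s-.5+v0,z,fish=f)
im7=load('w7');print('port w7',T(342,354,6,330,165,im7,.108,True))
im=load('t8');Q=lambda x,y,z:T(x,y,6,350,195,im,z,False)[:2]
print('port t8',Q(250,198,.108))
t,th,r=fit2d([(.11,.08),(.11,-.08),(-.11,-.08),(-.11,.08)],[Q(70,118,.086),Q(388,77,.086),Q(460,520,.086),Q(135,565,.086)]);print(t,th,(r*1e3).round(1).tolist())
b=np.radians(th);print('port',t+.06*np.array([np.cos(b),np.sin(b)]))
w=[T(x,y,6,330,165,im7,.086,True)[:2] for x,y in [(478,72),(162,577)]];print('dots',w,np.degrees(np.arctan2(*(w[0]-w[1])[::-1])),np.mean(w,0))
w=[Q(166,169,.086),Q(324,231,.086)];print('dots',w,np.degrees(np.arctan2(*(w[0]-w[1])[::-1])),np.mean(w,0))
w=[Q(231,116,.086),Q(258,279,.086)];print('red',w,np.degrees(np.arctan2(*(w[0]-w[1])[::-1])),np.mean(w,0))
```

```text
flange [0.59038457 0.01161146]
gripend [0.58992145 0.01096219]
tcp .5912 .0123
port w7 [ 0.58847133 -0.2024051   0.108     ]
port t8 [ 0.58743936 -0.20214257]
[ 0.53048648 -0.21158346] 8.26604532131611 [[-0.5, 0.8], [1.2, -1.2], [-0.3, -0.2], [-0.5, 0.6]]
port [ 0.58986315 -0.20295727]
dots [array([ 0.60500303, -0.16529294]), array([ 0.57401627, -0.24334323])] 68.34641623120348 [ 0.58950965 -0.20431809]
dots [array([ 0.60346838, -0.16446513]), array([ 0.57352306, -0.24163067])] 68.79045955830217 [ 0.58849572 -0.2030479 ]
red [array([ 0.62984015, -0.19645405]), array([ 0.54977432, -0.2092109 ])] 9.052811970105742 [ 0.58980723 -0.20283247]
```

```bash
python3 -c "
from h import *
plan(.590,-.2022,.19,68.3)"
```

```text
now [0.5896 0.0122 0.2007] [-1.7987e+02  5.0000e-02  7.0700e+01] w 0.0199 F [-1.   0.6 -4.1] t 13.5
shift [-0.2023  0.0713  0.0107] turn 0.0418
```

Request:
arm_command(moves=[[-0.012,0.004,0,0.005,255],[-0.035,0.012,0,0.01,255],[-0.07,0.025,0,0.02,255],[-0.105,0.037,0.002,0.03,255],[-0.14,0.049,0.005,0.035,255],[-0.17,0.06,0.008,0.042,255],[-0.19,0.067,0.01,0.042,255],[-0.2,0.07,0.012,0.042,255],[-0.202,0.071,0.012,0.042,255],[-0.202,0.071,0.012,0.042,255]])

```text
time_s: 14.5
tcp_pos: [0.5904, -0.2016, 0.1893]
ee_rot: [-179.9, -0.0, 68.3]
ft_force: [0.1, -0.7, -3.9]
gripper_width: 0.0197
```

Request:
arm_command(moves=[[0,0,0,0,255],[0,0,0,0,255]])

```text
time_s: 14.7
tcp_pos: [0.5911, -0.2009, 0.1902]
ee_rot: [-180.0, -0.0, 68.4]
ft_force: [0.3, -0.2, -3.5]
gripper_width: 0.0199
```

```bash
python3 -c "
from h import *
plan(.590,-.2022,.172,68.3)
for n in ['wrist','scene','top']: grab(n,n[0]+'10')
plan(.590,-.2022,.172,68.3)
crop('s10',240,100,360,240,5,'s10c');crop('w10',240,180,400,300,5,'w10c')"
```

```text
now [ 0.5911 -0.2009  0.1902] [-1.800e+02 -1.000e-02  6.836e+01] w 0.0199 F [ 0.3 -0.2 -3.5] t 14.7
shift [-0.0016 -0.0005  0.0182] turn 0.001
now [ 0.5911 -0.2012  0.1903] [ 1.7999e+02 -1.0000e-02  6.8340e+01] w 0.0199 F [-0.1 -0.2 -3.5] t 14.85
shift [-0.0013 -0.0007  0.0183] turn 0.0007
```

View pics/s10c.png

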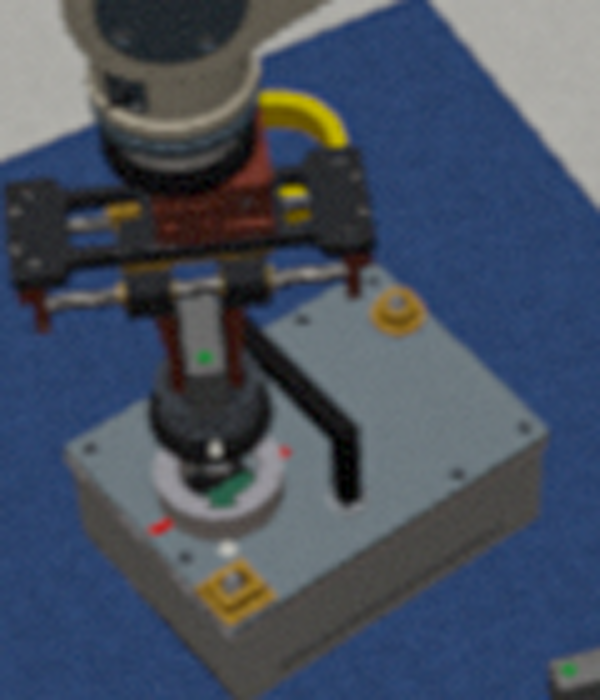

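View pics/w10.png

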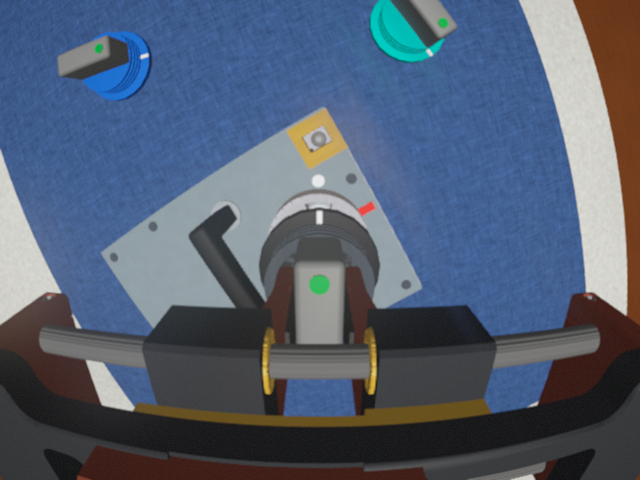

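Run:
```python
from h import *
crop('w10',270,110,380,230,6,'w10d')
im=load('w10')
```

```text
(no output)
```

View pics/w10d.png

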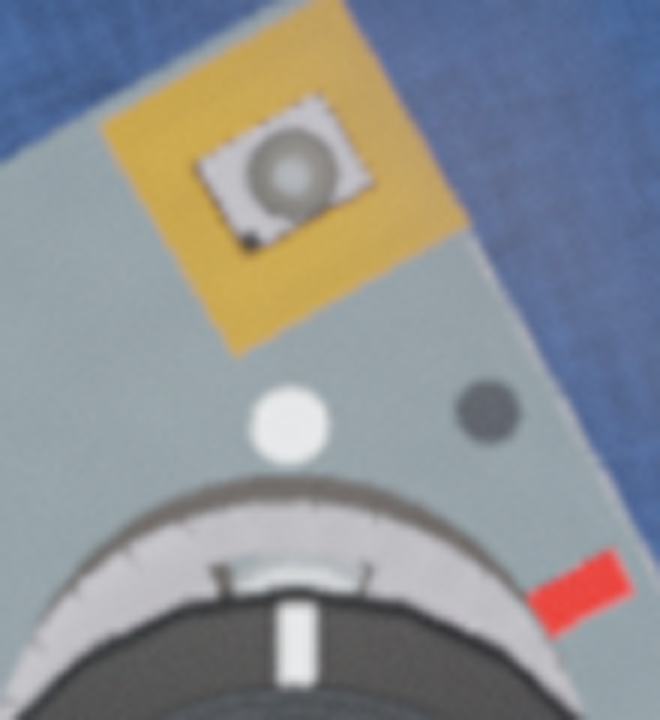

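Run:
```python
from h import *
im=load('w10')
Q=lambda x,y,z:deproj(im,270+(x+.5)/6-.5,110+(y+.5)/6-.5,z,fish=True)[:2]
a=np.radians(68.35);d=np.array([np.cos(a),np.sin(a)]);n=np.array([np.sin(a),-np.cos(a)])
tip=Q(293,175,.104);b=np.radians(8.3);R=np.array([[np.cos(b),-np.sin(b)],[np.sin(b),np.cos(b)]])
c=dict(port_pin=tip-R@[.035,.062],port_ring=Q(292,500,.108)-.035*d,port_dot=Q(290,425,.086)-.042*d,slot=Q(292,560,.108)-.0295*d,
 lamp_fl=Q(297,590,.1616)-.034*d, lamp_grip=deproj(im,319.2,261.9,.2225,fish=True)[:2]-.027*d)
for k,v in c.items(): print(k,v.round(4),'along',round(float(v@d)*1e3,1),'across',round(float(v@n)*1e3,1))
```

```text
port_pin [ 0.5895 -0.2034] along 28.4 across 623.0
port_ring [ 0.5889 -0.2029] along 28.6 across 622.2
port_dot [ 0.5881 -0.2042] along 27.1 across 621.9
slot [ 0.5884 -0.2042] along 27.3 across 622.2
lamp_fl [ 0.5901 -0.2013] along 30.6 across 622.7
lamp_grip [ 0.5898 -0.202 ] along 29.8 across 622.7
```

Request:
arm_command(moves=[[-0.001,0,0.003,0,255],[-0.002,0,0.008,0,255],[-0.002,0,0.013,0,255],[-0.002,0,0.018,0,255],[-0.002,0,0.022,0,255],[-0.002,0,0.024,0,255],[-0.002,0,0.024,0,255]])

```text
time_s: 15.55
tcp_pos: [0.59, -0.2037, 0.1656]
ee_rot: [-180.0, 0.0, 68.3]
ft_force: [-0.2, 0.0, -4.2]
gripper_width: 0.0196
```

```bash
python3 -c "
from h import *
plan(.590,-.2022,.172,68.3)
for n in ['wrist','scene']: grab(n,n[0]+'11')
plan(.590,-.2022,.172,68.3)
crop('s11',240,100,360,240,5,'s11c');crop('w11',260,110,380,250,5,'w11c')"
```

```text
now [ 0.59   -0.2037  0.1656] [-179.96    0.     68.28] w 0.0196 F [-0.2  0.  -4.2] t 15.55
shift [ 0.0014 -0.0006 -0.0064] turn -0.0004
now [ 0.5903 -0.2038  0.1662] [179.99   0.    68.28] w 0.0197 F [-0.7 -0.9 -3.2] t 15.65
shift [ 0.0014 -0.0009 -0.0058] turn -0.0003
```

View pics/s11c.png

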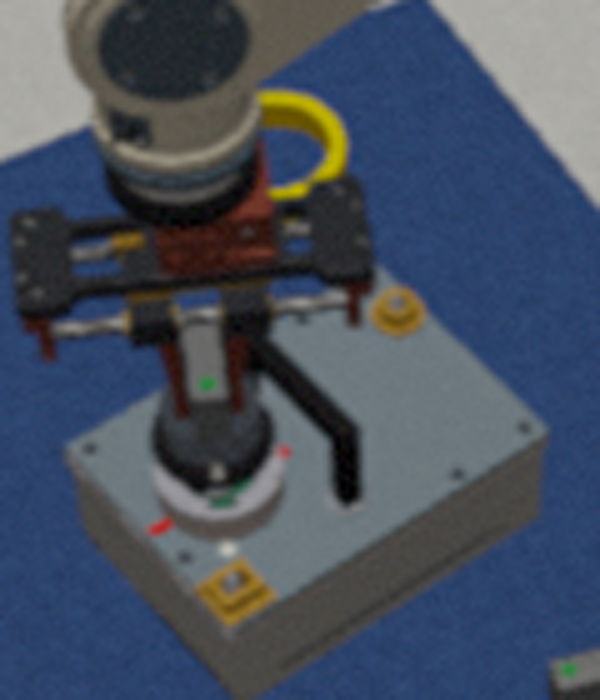

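View pics/w11c.png

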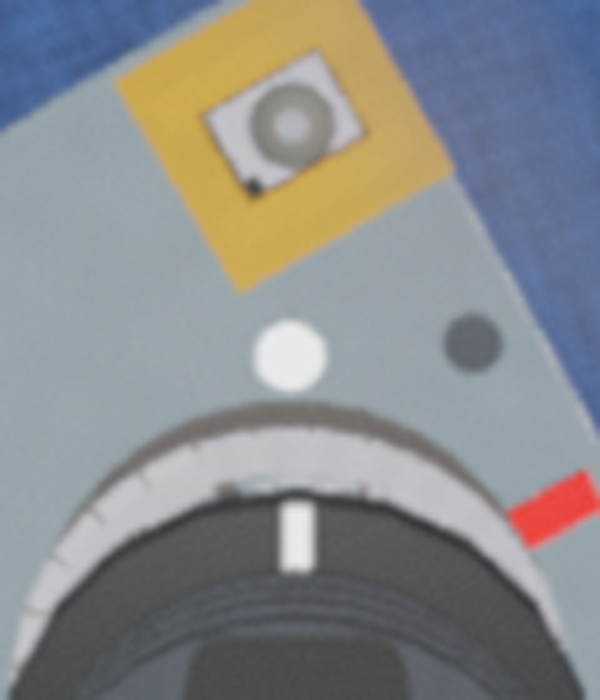

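Run:
```python
from h import *
im=load('w11')
Q=lambda x,y,z:deproj(im,260+(x+.5)/5-.5,110+(y+.5)/5-.5,z,fish=True)[:2]
a=np.radians(68.3);d=np.array([np.cos(a),np.sin(a)]);n=np.array([np.sin(a),-np.cos(a)])
tip=Q(292,126,.104);b=np.radians(8.3);R=np.array([[np.cos(b),-np.sin(b)],[np.sin(b),np.cos(b)]])
c=dict(port_pin=tip-R@[.035,.062],port_ring=Q(292,427,.108)-.035*d,port_dot=Q(290,356,.086)-.042*d,slot=Q(292,478,.108)-.0295*d,
 lamp_fl=Q(297,490,.1376)-.034*d)
for k,v in c.items(): print(k,v.round(4),'along',round(float(v@d)*1e3,1),'across',round(float(v@n)*1e3,1))
```

```text
port_pin [ 0.5893 -0.2035] along 28.8 across 622.8
port_ring [ 0.5887 -0.2031] along 29.0 across 622.1
port_dot [ 0.5879 -0.2042] along 27.6 across 621.8
slot [ 0.5884 -0.2038] along 28.2 across 622.1
lamp_fl [ 0.5891 -0.2039] along 28.4 across 622.7
```

Request:
arm_command(moves=[[0,0,0.002,0,255],[0,0,0.004,0,255],[0,0,0.006,0,255],[0,0,0.008,0,255],[0,0,0.01,0,255],[0,0,0.01,0,255]])

```text
time_s: 16.25
tcp_pos: [0.59, -0.2037, 0.1557]
ee_rot: [-180.0, 0.0, 68.3]
ft_force: [1.1, -0.0, -3.4]
gripper_width: 0.0195
```

Request:
arm_command(moves=[[0,0,0.002,0,255],[0,0,0.004,0,255],[0,0,0.006,0,255],[0,0,0.008,0,255],[0,0,0.008,0,255]])

```text
time_s: 16.75
tcp_pos: [0.59, -0.2037, 0.1477]
ee_rot: [-180.0, 0.0, 68.3]
ft_force: [0.5, 0.2, -3.7]
gripper_width: 0.0197
```

Request:
arm_command(moves=[[0,0,0.001,0,255],[0,0,0.002,0,255],[0,0,0.003,0,255],[0,0,0.003,0,255]])

```text
time_s: 17.15
tcp_pos: [0.5902, -0.2037, 0.1454]
ee_rot: [180.0, -0.0, 68.3]
ft_force: [-1.7, 0.6, 1.2]
gripper_width: 0.0198
```

Request:
arm_command(moves=[[0,0,0.001,0,255],[0,0,0.001,0,255],[0,0,0.001,0,255]])

```text
time_s: 17.45
tcp_pos: [0.5902, -0.2038, 0.1454]
ee_rot: [180.0, -0.0, 68.3]
ft_force: [-5.3, 1.2, 8.0]
gripper_width: 0.0193
```

```bash
python3 -c "
from h import *
for n in ['wrist','scene']: grab(n,n[0]+'12')
im=load('w12')
for u,v in [(285,250),(355,250),(275,265)]: print((u,v),deproj(im,u,v,fish=True).round(4))
crop('s12',240,100,360,240,5,'s12c');crop('w12',240,110,400,300,4,'w12c')"
```

```text
(285, 250) [ 0.5812 -0.1807  0.1415]
(355, 250) [ 0.612  -0.1931  0.1412]
(275, 265) [ 0.5735 -0.1861  0.1408]
```

View pics/s12c.png

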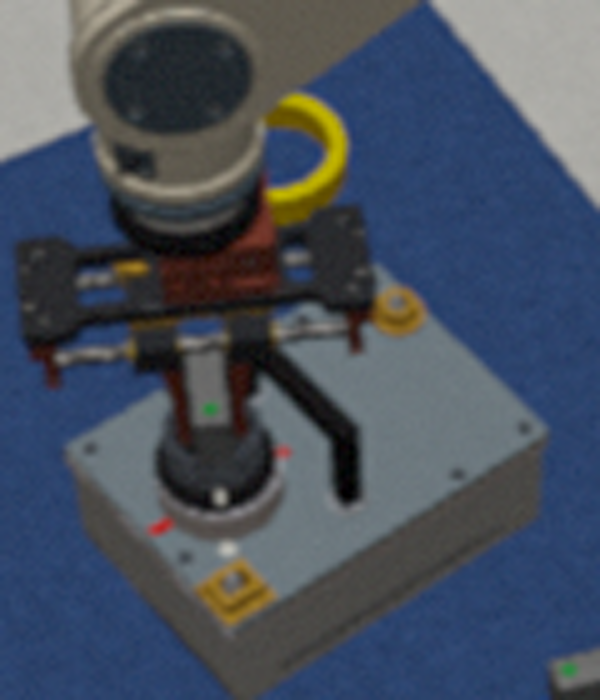

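View pics/w12c.png

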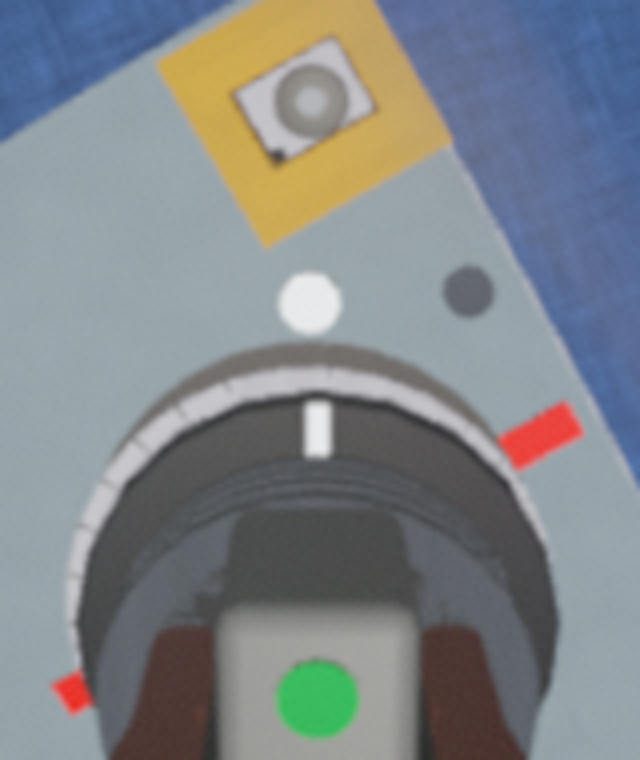

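Request:
arm_command(moves=[[0,0,-0.001,0,255],[0,0,-0.001,0.05,255],[0,0,-0.001,0.1,255],[0,0,-0.001,0.15,255],[0,0,-0.001,0.2,255]])

```text
time_s: 18.05
tcp_pos: [0.5909, -0.2039, 0.1454]
ee_rot: [179.9, -0.0, 56.7]
ft_force: [-0.2, -0.3, 0.2]
gripper_width: 0.0198
```

```bash
python3 -c "
from h import *
s=telemetry.state();print(s['moment'],s['ft_force'],s['ee_rot'])"
```

```text
[0.0592903 0.1331089 0.0937437] [-0.24681019 -0.25891546  0.22730282] [ 1.79923389e+02 -2.31396637e-02  5.67212491e+01]
```

Turning freely with little force; continuing.

Request:
arm_command(moves=[[0,0,0,0.07,255],[0,0,0,0.14,255],[0,0,0,0.21,255],[0,0,0,0.28,255],[0,0,0,0.35,255],[0,0,0,0.42,255],[0,0,0,0.49,255],[0,0,0,0.49,255]])

```text
time_s: 18.85
tcp_pos: [0.5908, -0.204, 0.1454]
ee_rot: [179.9, -0.1, 28.7]
ft_force: [-0.7, 0.9, 0.3]
gripper_width: 0.0201
```

Request:
arm_command(moves=[[0,0,0,0.06,255],[0,0,0,0.12,255],[0,0,0,0.18,255],[0,0,0,0.24,255],[0,0,0,0.3,255],[0,0,0,0.3,255]])

```text
time_s: 19.45
tcp_pos: [0.5908, -0.2037, 0.1454]
ee_rot: [180.0, -0.1, 11.6]
ft_force: [-0.1, 1.6, 0.4]
gripper_width: 0.02
```

```bash
python3 -c "
from h import *
s=telemetry.state();print(s['moment'],s['ft_force'],s['ee_rot'])"
```

```text
[ 0.25179558  0.00489216 -0.07303535] [-0.12468534  1.60117725  0.38770542] [ 1.79984059e+02 -6.41084628e-02  1.16287840e+01]
```

Request:
arm_command(moves=[[0,0,0,0.02,255],[0,0,0,0.04,255],[0,0,0,0.06,255],[0,0,0,0.08,255],[0,0,0,0.08,255]])

```text
time_s: 19.95
tcp_pos: [0.591, -0.2043, 0.1455]
ee_rot: [179.9, -0.1, 7.0]
ft_force: [3.6, -1.1, 1.5]
gripper_width: 0.0198
```

```bash
python3 -c "
from h import *
s=telemetry.state();print(s['moment'],s['ft_force'],s['ee_rot'])
for n in ['wrist','scene']: grab(n,n[0]+'13')
crop('s13',240,100,360,240,5,'s13c');crop('w13',200,130,440,310,3,'w13c')"
```

```text
[-0.09217496 -0.5532389   1.17396597] [ 3.64363559 -1.09784921  1.47097391] [ 1.79906985e+02 -8.06028714e-02  7.02578867e+00]
```

View pics/w13c.png

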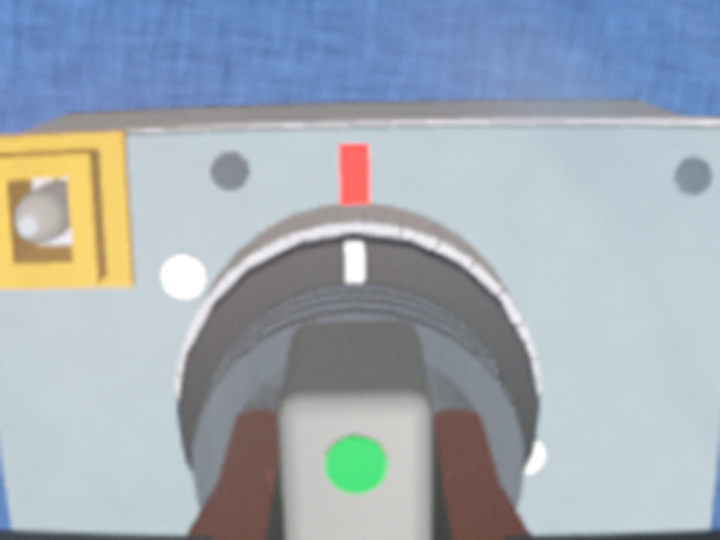

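Request:
arm_command(moves=[[0,0,0,-0.015,255],[0,0,0,-0.015,150],[0,0,0,-0.015,150],[0,0,0,-0.015,150],[0,0,0,-0.015,150],[0,0,-0.01,-0.015,150],[0,0,-0.03,-0.015,150],[0,0,-0.06,-0.015,150],[0,0,-0.1,-0.015,150],[0,0,-0.12,-0.015,150]])

```text
time_s: 21.05
tcp_pos: [0.5914, -0.2042, 0.2694]
ee_rot: [179.9, -0.2, 7.8]
ft_force: [0.0, -0.7, -0.4]
gripper_width: 0.0361
```

Request:
arm_command(moves=[[-0.03,0.04,0,0,150],[-0.05,0.09,-0.02,0,150],[-0.06,0.14,-0.04,0,150],[-0.06,0.19,-0.05,0,150],[-0.06,0.24,-0.05,0,150],[-0.06,0.28,-0.05,0,150],[-0.06,0.3,-0.05,0,150],[-0.06,0.3,-0.05,0,150],[-0.06,0.3,-0.05,0,150]])

```text
time_s: 21.95
tcp_pos: [0.5713, -0.5089, 0.315]
ee_rot: [-179.9, 0.0, 7.8]
ft_force: [-0.2, -1.5, -0.4]
gripper_width: 0.0362
```

```bash
python3 -c "
from h import *
for n in ['top','scene']: grab(n,n[0]+'14')
crop('s14',240,100,360,240,5,'s14c');crop('t14',350,195,430,295,6,'t14c')
print(telemetry.state()['time_s'])"
```

```text
22.05
```

View pics/t14.png

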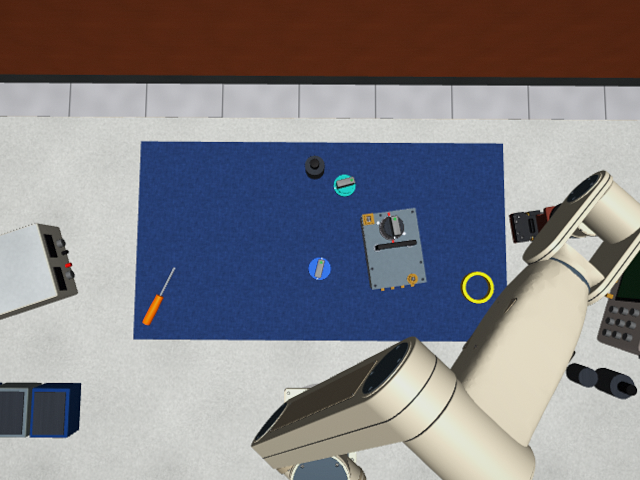

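View pics/s14c.png

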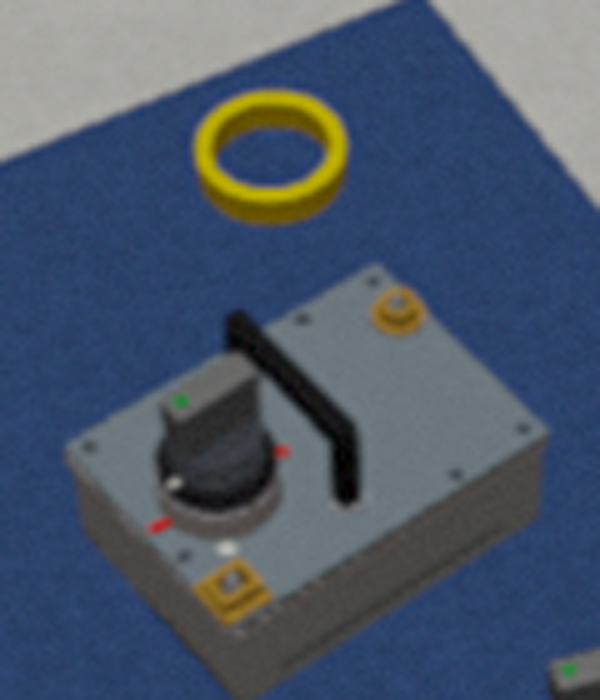

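View pics/t14c.png

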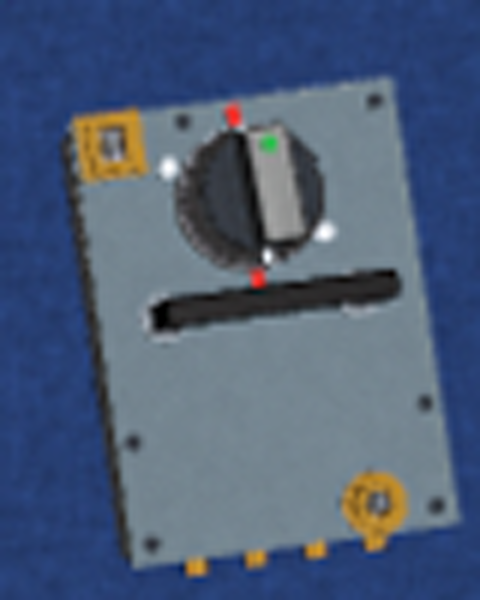

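```bash
python3 -c "
from h import *
im=load('t14')
for x,y in [(275,185),(280,200),(270,160),(150,380),(330,480),(300,100),(420,330)]: print(deproj(im,350+x/6,195+y/6).round(4))
print(telemetry.state()['qvel'].round(2)); job_done()"
```

```text
[ 0.5858 -0.2038  0.1787]
[ 0.5794 -0.207   0.1729]
[ 0.5979 -0.2026  0.1722]
[ 0.4989 -0.1574  0.0868]
[ 0.451  -0.2451  0.084 ]
[ 0.6366 -0.2314  0.0871]
[ 0.5243 -0.2899  0.0829]
[ 0.5  -0.35  0.13 -0.03 -0.1  -0.1 ]
the job is handed in; nothing more can be done
```

The dark box is closed and the lamp head is locked in its port. I handed the job in at about 22 s of the 67 s allowed; it reports no verdict.

- **Cover:** I lifted it by its handle and lowered it level over both pins onto the rim, then let go. Upward force on the tool peaked at about 8 N. The plate top measured 0.083–0.087 m; fully home is 0.086 m. Both pins show in their bushes.
- **Lamp head:** I lined its lugs up with the white dots, with a measured offset under about 1 mm, and pushed it in until the flange met the socket. The top of its body measured 0.141 m, against 0.140 m when fully seated. I then turned it clockwise with hardly any resistance until the stop pushed back with about 1.2 N m. The white flange mark and bar grip line up with the red marks. After release the grip top measured 0.172–0.179 m, against an expected 0.177 m.
- **Bystanders:** in the last pictures the pot, tape roll and screwdriver sit where they were. The arm stood clear of everything.

**Checks that disagreed:** after the lift, the cover hung about 7 mm lower in the grip than planned. I found this from the depth image and corrected for it before lowering. The camera views also differed by 1–2 mm on positions, so I relied on the wrist camera for the final alignment of both fits.

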